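Pack the collector's tin and unveil its inner lid

TASK

Pack the round blue collector's tin on the fair stall: stack the two loose green cartridge cases, one after the other and in either order, squarely on the case already inside it, all edges lined up. Then carry the nested pair of lids over as one set by the orange knob, lower it gently until the aluminium inner lid is fully seated on the tin with the red outer lid still on it, and let go of the knob. Finally grip the red outer lid alone by its square black collar, lift it level and straight up until its skirt is clear above the knob, and finish while still holding it there; never touch or unseat the inner lid once the lids are apart, drop nothing, leave the tin standing where it is and leave the other goods alone.

Things in the scene. Friction and masses are not known exactly. Their poses are not given: they have to be found in the camera images.
- tin: Open round blue tin with a yellow band, about 0.7 kg, loose on the table. Outside diameter 174 mm (175.5 over its slightly faceted wall), inside 168, wall 3, height 74, inner floor 3 above its underside. Origin: centre of the underside; z up. With the lids seated, lid_inner's origin lies 60 mm and lid_outer's 64 mm above this origin.
- case_base: Closed green cartridge case with a grey patch, flat on the tin's floor, up to 10 mm off its middle, its yaw as given: the foot of the column. 66 (x) x 56 (y) x 18 (z) mm plain box, 70 g, loose. Origin: centre of the underside. Leave it where it is.
- case_a: Loose closed green cartridge case with an orange patch, flat on the table to the robot's right, the same 66 x 56 x 18 mm box, 70 g. Origin: centre of the underside; x along the 66 mm side, y along the 56 mm side.
- case_b: Loose closed green cartridge case with a blue patch, otherwise the same as case_a, also to the robot's right. In the finished column the two lie 18 and 36 mm above case_base, either one on top.
- lid_inner: Aluminium inner lid, about 0.2 kg, at first standing on the table on its plug, under the outer lid. Upward from its origin (centre of the plug's underside): plug 0 to 14 mm, diameter 161 tapered to 140 at the bottom, 3.5 mm play all round in the tin; flange disc 14 to 17 mm, diameter 184, which comes to rest on the tin's rim; steel stem to 50 mm, diameter 12; orange knob 50 to 80 mm.
- lid_outer: Red outer lid, about 0.2 kg, nested on the inner lid. Upward from its origin (centre of the skirt's lower edge): skirt 0 to 13 mm, diameter 196 outside, 190 inside; top plate 13 to 16 mm; square black collar 16 to 40 mm. Nested, its origin is 4 mm above lid_inner's, with 3 mm play sideways. The skirt is clear above the knob once the lid has risen 76 mm from nested.
- knob (a point): Centre of the inner lid's orange knob, 65 mm above lid_inner's origin. Knob 18 x 18 mm, 30 high, sides along lid_inner's x and y. Stem and knob stand freely up through the outer lid's collar; lifting by the knob carries both lids, the outer resting on the flange. Nested, the knob spans 6 to 36 mm above the collar's top.
- collar (a point): Centre of the outer lid's square black collar, 28 mm above lid_outer's origin. Collar 46 x 46 mm outside, 24 high, sides along lid_outer's x and y, with a 32 mm square hole for the knob.
- fig_blue: Bystander: figurine in blue on a round black foot of 44 mm, 74 mm tall. Origin under its foot.
- fig_red: Bystander: red figurine, same size.
- fig_white: Bystander: white figurine, same size.
- handheld: Bystander: grey handheld console lying flat, 85 x 150 x 16 mm. Origin: centre of the underside.
- cash_tin: Bystander: green cash tin 90 x 130 x 55 mm with a small wire handle to 69 mm. Origin: centre of the underside.
- disc_case: Bystander: large flat green disc case 190 x 135 x 14 mm. Origin: centre of the underside.
- mug: Bystander: white mug, diameter 80, height 95 mm. Origin: centre of the underside.
Things that resemble listed ones, but are neither listed nor needed, are in the scene too. What is shaped like the case_b but brown is not meant.

How it is judged:
By the outcome, as a careful person would: the job done as asked, in the order asked, and still so for the second after the job is handed in, while the arm keeps its last pose, push and grip.
It also fails if it takes over 72 s, if anything falls off the work surface, if the arm or the gripper's body presses on something with over 40 N, if the wrist force passes 120 N, or if a joint passes its speed limit or range.

ROBOT

A 6-joint arm with a two-finger parallel gripper is mounted at the origin on the work surface. World frame = base frame: x ahead of the robot, y to its left, z up, the work surface at z = 0. Lengths are in m, angles in rad, forces in N, time in s.
With the tool pointing down it reaches from about 0.3 to 0.85 m from the base axis. Payload 4.2 kg.
Tool frame: the origin (TCP) lies at the very end of the fingers, on their centre line; the grasp point (between the pads) lies arm.grasp_offset behind it (arm.grasp_offset is the distance from the TCP to the grasp point, in m); x points along the fingers, z is the direction in which the jaws open and shut, and the axes are right-handed (so a half turn about x gives the same grasp; the last joint's range is limited). The gripper opens to 91 mm and grips with 3 to 60 N. Pads are 32 mm wide; open, the fingers measure 118 mm over their backs; the gripper's body (76 mm by 178 mm) begins 60 mm behind the grasp point.
Start: joints at [1.268, 0.32, 1.565, -0, 1.257, -0.02], TCP at [0.16, 0.552, 0.214] pointing down, gripper open.
Joint ranges: [-3.11, 3.11], [-0.84, 2.01], [0.21, 2.61], [-1.34, 4.49], [0.05, 2.63], [-2.56, 2.56]. Speed limits (rad/s): [2.57, 2.57, 3.14, 3.14, 3.14, 3.14].

INTERFACE

Orientations are given as a rotation vector (axis times angle).
In Python, from rig import arm, vision gives the robot as it stands.
- The arm moves only by the tool move_arm, never from a script. Its argument "targets" is a list of rows, each an object of numbers: "ax", "ay", "az": the turn, a rotation vector about the tool's x, y, z in rad; "dx", "dy", "dz": the shift along the tool's x, y, z in m; "jaw": the finger opening in m, from 0 to 0.0912. In form: [{"ax": .., "ay": .., "az": .., "dx": .., "dy": .., "dz": .., "jaw": ..}, ...]. A call has exactly 8 rows; each row is the pose to reach, as a shift and turn from the pose commanded when the call began, along the tool's axes at that moment; what a row does not reach only later rows make up. A row lasts 1/12 s, in which the tool goes at most 41.7 mm and 7.16 degrees, less where a joint would pass 70% of its speed; a pose out of reach is approached as far as the arm can. A call with a gripper value outside its range is refused whole. The fingers move at their own pace and stop on an object; "grip_force" is the grip in N (left out, the last holds). Time passes only in rows, so rows that repeat a pose let the fingers close, or fill a call up. It gives the time, the measured TCP pose, the force and the opening at its end, in the units of the state.
- arm.get_state(): the state, without advancing time (a new reading comes with each control period).
- vision.camera(name): name is "scene" or "top" or "wrist"; returns (picture, depth): 400x640x3 uint8, red, green, blue; 400x640 float32, m along the optical axis (not along the pixel's ray), 0 where there is no reading.
- vision.camera_info(name): a dict with "K" (3x3 intrinsics, pixels), "camera_from_world" (4x4, takes a point from world to camera coordinates). Camera axes: x right, y down, z forward; pixel columns grow to the right and rows downward; lengths in m; the calibration is good to about 2 mm. A picture is of the moment at which its call begins: read the wrist's pose just before it. camera_info takes no time and is no camera call; for the wrist camera it gives the pose at the moment of the call.
- arm.hand_in(): hands the job in, once; it reports no verdict.
The state is a dict: "time_s": time; "joints": joint angles; "joint_velocities": joint speeds; "effort": joint torques, N m; "position": TCP position; "tool_rot": TCP orientation; "contact_force": force on the tool from outside, world axes, zero at the start; "torque": the same for the moment, N m; "opening": opening from 0.0 (shut) to 1.0 (fully open).
Only numpy, scipy, OpenCV 4.12 (cv2) and the standard library are available. Lean on these libraries where they do the work, as an engineer would, in place of code of your own. Each camera call takes 0.05 s, during which the arm holds its last target. There are 200 camera calls.

## Working session

There is one attempt and no reset: what is moved stays moved. The work goes in short steps, Python scripts to look and compute and a tool call to move; the robot and the scene stay as the last step left them, time stands still between calls to the robot, and variables do not carry over. Pictures are saved under pics/ and viewed, about 8 in all and at most 12, crops included, and the job is handed in when it is done.

Besides the shell and the picture viewer there is one more tool, called as a command line: name --argument value ..., lists and objects as JSON in quotes. move_arm: Moves the arm, as the interface text tells. Its arguments: {"type":"object","properties":{"targets":{"type":"array","items":{"type":"object","properties":{"ax":{"type":"number"},"ay":{"type":"number"},"az":{"type":"number"},"dx":{"type":"number"},"dy":{"type":"number"},"dz":{"type":"number"},"jaw":{"type":"number"}}}},"grip_force":{"type":"number"}},"required":["targets"]}

```bash
ls; mkdir -p pics; cat > h.py <<'E'
import numpy as np, cv2
from rig import arm, vision
from scipy.spatial.transform import Rotation as R
def snap(n,f=None):
    info=vision.camera_info(n); im,d=vision.camera(n)
    if f: cv2.imwrite('pics/'+f,im[:,:,::-1])
    return im,d,np.array(info['K']),np.array(info['camera_from_world'])
def ray(uv,z,K,T):
    "pixels -> world points on plane z"
    uv=np.atleast_2d(uv).astype(float)
    d=np.c_[uv,np.ones(len(uv))]@np.linalg.inv(K).T@T[:3,:3]
    o=-T[:3,:3].T@T[:3,3]
    return o+d*((z-o[2])/d[:,2])[:,None]
def cloud(d,K,T):
    v,u=np.mgrid[:d.shape[0],:d.shape[1]]
    p=np.stack([u,v,np.ones_like(u)],-1)@np.linalg.inv(K).T*d[...,None]
    return (p-T[:3,3])@T[:3,:3]
E
python3 - <<'E'
from h import *
s=arm.get_state(); print(s, arm.grasp_offset)
for n in('scene','top'):
    im,d,K,T=snap(n,n+'0.png'); print(n,K,T, (d>0).mean())
    np.savez(n+'0.npz',im=im,d=d,K=K,T=T)
E
```

```text
pics
{'time_s': 0.0, 'joints': array([ 1.26796591e+00,  3.20282230e-01,  1.56569599e+00, -2.96088511e-05,
        1.25742380e+00, -1.99937909e-02]), 'joint_velocities': array([-0.00031294, -0.00031108,  0.00056893,  0.00197741,  0.00100551,
        0.0007268 ]), 'effort': array([ 3.07047176e-04, -4.12474823e+01, -2.31969613e+01,  7.27560022e-02,
        4.59435058e-02, -1.40871184e-04]), 'position': array([0.16031926, 0.5516498 , 0.21311927]), 'tool_rot': array([-0.99948151,  1.33131214,  0.99768518]), 'contact_force': array([ 0.16478238, -0.30316103,  0.92549018]), 'torque': array([0.01118787, 0.02028942, 0.04209565]), 'opening': 1.0029047668191782} 0.0188
scene [[501.42824044   0.         311.69441653]
 [  0.         501.42824044 195.20158796]
 [  0.           0.           1.        ]] [[ 0.07433666  0.99712328  0.01480641  0.0274727 ]
 [ 0.82601909 -0.05324849 -0.56112125 -0.45280371]
 [-0.55871865  0.05394225 -0.82760118  1.67374042]
 [ 0.          0.          0.          1.        ]] 0.9957578125
top [[399.13503027   0.         323.48767454]
 [  0.         399.13503027 196.16519169]
 [  0.           0.           1.        ]] [[ 0.01152231 -0.99964159  0.02416444 -0.08722207]
 [-0.99759963 -0.01314223 -0.06798717  0.59621681]
 [ 0.06828038 -0.02332306 -0.99739352  1.02463045]
 [ 0.          0.          0.          1.        ]] 0.996078125
```

View pics/top0.png

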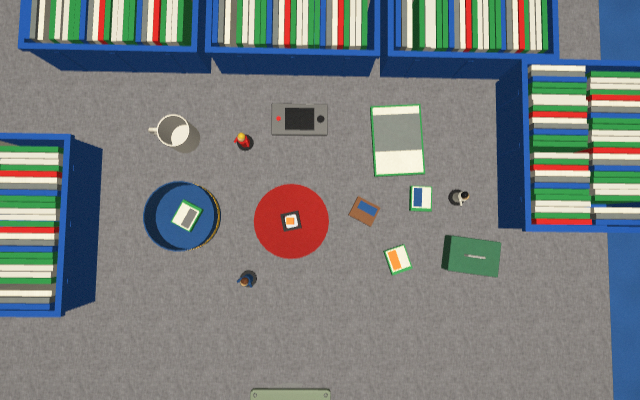

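View pics/scene0.png

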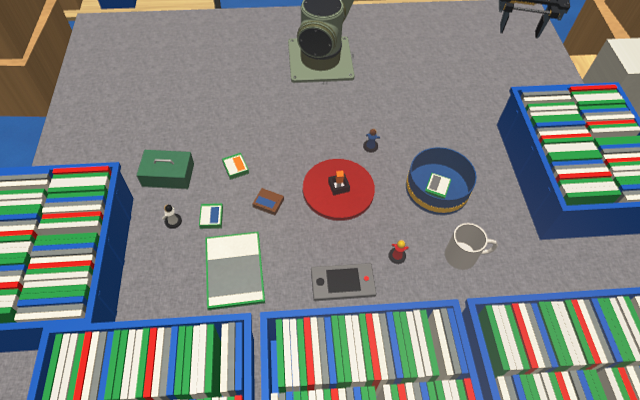

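The top view shows case_a at (398,260) with its orange patch, case_b at (421,198) with its blue patch, and the lids at (291,221) with the knob in the black collar. The tin with case_base is at (182,215). Possible look-alikes:
- The brown case with a blue patch at (364,210): rejected, as the brief says it is not meant.
- The large green disc case at (397,140): rejected on size.
- The green cash tin at (472,256): rejected on shape.

```bash
cat >> h.py <<'E'
def load(n): z=np.load(n); return z['im'],z['d'],z['K'],z['T']
def quad(im,K,T,box,z,cond):
    "min-area rect of the largest blob of cond in box (u0,v0,u1,v1), in world at plane z: centre, sizes, yaw of long side (deg)"
    u0,v0,u1,v1=box; m=np.zeros(im.shape[:2],np.uint8); m[v0:v1,u0:u1]=cond(im.astype(int))[v0:v1,u0:u1]
    c=max(cv2.findContours(m,cv2.RETR_EXTERNAL,cv2.CHAIN_APPROX_NONE)[0],key=cv2.contourArea)[:,0]
    w=ray(c,z,K,T)[:,:2]; (cx,cy),(a,b),t=cv2.minAreaRect((w*1000).astype(np.float32))
    if a<b: a,b,t=b,a,t+90
    return np.round([cx,cy,a,b,(t+90)%180-90],1)
green=lambda i:(i[...,1]>i[...,0]+25)&(i[...,1]>i[...,2]+25)
red=lambda i:(i[...,0]>i[...,1]+60)&(i[...,0]>i[...,2]+60)
orange=lambda i:(i[...,0]>180)&(i[...,1]>80)&(i[...,1]<190)&(i[...,2]<110)
E
python3 - <<'E'
from h import *
im,d,K,T=load('top0.npz'); P=cloud(d,K,T)
for n,(u,v) in dict(a=(398,260),b=(421,198),base=(187,215),knob=(291,221),lid=(270,221),brown=(364,210),tinrimL=(146,215),tinrimR=(218,215),table=(330,300),tinfloor=(165,225)).items():
    print(n,np.round(np.median(P[v-2:v+3,u-2:u+3].reshape(-1,3),0)*1000,1))
print('a',quad(im,K,T,(380,240,415,280),.018,green)); print('b',quad(im,K,T,(405,180,435,215),.018,green))
print('base',quad(im,K,T,(165,195,210,235),.021,green)); print('lid',quad(im,K,T,(245,175,335,265),.02,red)); print('knob',quad(im,K,T,(280,210,302,232),.08,orange))
crop=cv2.resize(im[150:290,130:450],None,fx=2.5,fy=2.5,interpolation=2); cv2.imwrite('pics/c1.png',crop[:,:,::-1])
s=arm.get_state(); print(R.from_rotvec(s['tool_rot']).as_matrix().round(3))
E
```

```text
a [ 432.8 -276.4   18.9]
b [ 595.9 -337.6   18.6]
base [543.7 273.   22. ]
knob [531.    0.7  80. ]
lid [530.7  58.8  19. ]
brown [ 562.3 -186.5   18.6]
tinrimL [541.8 361.8  61.2]
tinrimR [544.5 192.1  30.8]
table [ 325.4 -100.6   -0.4]
tinfloor [517.1 335.9   2.8]
a [ 434.4 -275.8   69.2   58.4   19.6]
b [ 5.959e+02 -3.352e+02  6.840e+01  5.850e+01 -4.000e-01]
base [543.1 274.3  66.3  59.2 -27.4]
lid [531.9   4.  192.8 192.7 -89.2]
knob [532.2   3.2  14.8  12.3 -89.3]
[[-0.    -0.96   0.279]
 [-0.002  0.279  0.96 ]
 [-1.     0.    -0.002]]
```

View pics/c1.png

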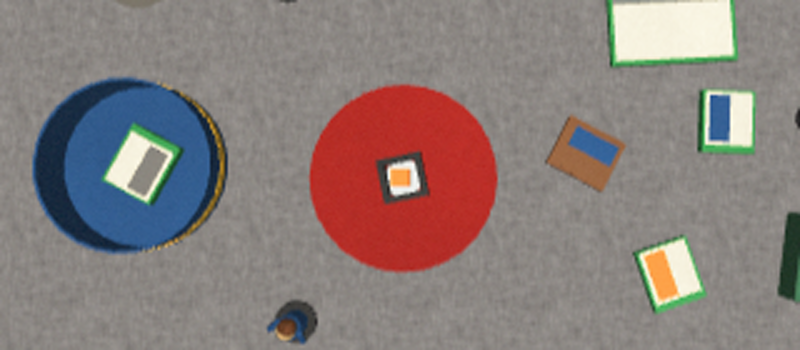

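The crop confirms the choice: case_a (orange patch) and case_b (blue patch) have white tops and green edges, and the decoy is brown. The tin holds the grey-patched base. I'll move over the tin first for a close look with the wrist camera.

```bash
cat >> h.py <<'E'
def plan(x,y,z,yaw,frm=None):
    "shift/turn from measured pose (or frm=(x,y,z,yaw)) to TCP x,y,z with tool z at yaw (deg), pointing down"
    M=lambda t:np.array([[0,-np.sin(t),np.cos(t)],[0,np.cos(t),np.sin(t)],[-1,0,0]])
    s=arm.get_state(); p,A=s['position'],R.from_rotvec(s['tool_rot']).as_matrix()
    if frm: p,A=np.array(frm[:3]),M(np.radians(frm[3]))
    d=A.T@(np.array([x,y,z])-p); r=R.from_matrix(A.T@M(np.radians(yaw))).as_rotvec()
    print('d',d.round(4),'a',r.round(3))
def st():
    s=arm.get_state(); A=R.from_rotvec(s['tool_rot']).as_matrix()
    print('t',round(s['time_s'],2),'pos',s['position'].round(4),'zyaw',np.degrees(np.arctan2(A[1,2],A[0,2])).round(2),'xax',A[:,0].round(4),'F',s['contact_force'].round(1),'op',round(s['opening']*91.2,1),'q6',s['joints'][5].round(2))
E
python3 -c "
from h import *
plan(.50,.25,.25,62.6); plan(.43,-.25,.25,-70.4,frm=(.5,.25,.25,62.6))
i=vision.camera_info('wrist'); T=i['camera_from_world']; T=np.array(T); print(i['K'], -T[:3,:3].T@T[:3,3], T[:3,:3].round(2)); st()"
```

```text
d [-0.0365 -0.4104 -0.195 ] a [ 0.195 -0.002  0.   ]
d [ 0.     -0.168  -0.4761] a [2.321 0.    0.   ]
[[340.20605993   0.         319.79487052]
 [  0.         340.20605993 201.21495383]
 [  0.           0.           1.        ]] [0.08705694 0.57275218 0.38392372] [[ 0.28  0.96 -0.  ]
 [ 0.92 -0.27  0.27]
 [ 0.26 -0.08 -0.96]]
t 0.1 pos [0.1603 0.5517 0.2132] zyaw 73.8 xax [-5.0e-04 -1.6e-03 -1.0e+00] F [-0.4  0.7 -0.6] op 91.2 q6 -0.02
```

move_arm --targets '[{"dx": -0.01,"dy": -0.03,"dz": -0.014,"ax": 0.02},{"dx": -0.02,"dy": -0.07,"dz": -0.033,"ax": 0.04},{"dx": -0.025,"dy": -0.105,"dz": -0.05,"ax": 0.06},{"dx": -0.03,"dy": -0.14,"dz": -0.067,"ax": 0.08},{"dx": -0.036,"dy": -0.175,"dz": -0.084,"ax": 0.1},{"dx": -0.036,"dy": -0.21,"dz": -0.1,"ax": 0.12},{"dx": -0.036,"dy": -0.245,"dz": -0.117,"ax": 0.14},{"dx": -0.036,"dy": -0.28,"dz": -0.134,"ax": 0.195}]'

```text
invalid input
```

```bash
python3 -c "
from h import *
st();plan(.50,.25,.25,62.6)"
```

```text
t 0.1 pos [0.1603 0.5517 0.2132] zyaw 73.8 xax [-5.0e-04 -1.6e-03 -1.0e+00] F [-0.4  0.7 -0.6] op 91.2 q6 -0.02
d [-0.0365 -0.4104 -0.195 ] a [ 0.195 -0.002  0.   ]
```

All seven keys and grip_force may be required, so I'll fill every row.

move_arm --grip_force 20 --targets '[{"ax": 0.02,"ay": 0,"az": 0,"dx": -0.01,"dy": -0.03,"dz": -0.014,"jaw": 0.09},{"ax": 0.04,"ay": 0,"az": 0,"dx": -0.02,"dy": -0.068,"dz": -0.032,"jaw": 0.09},{"ax": 0.06,"ay": 0,"az": 0,"dx": -0.03,"dy": -0.105,"dz": -0.05,"jaw": 0.09},{"ax": 0.1,"ay": 0,"az": 0,"dx": -0.036,"dy": -0.142,"dz": -0.067,"jaw": 0.09},{"ax": 0.15,"ay": 0,"az": 0,"dx": -0.036,"dy": -0.179,"dz": -0.085,"jaw": 0.09},{"ax": 0.195,"ay": 0,"az": 0,"dx": -0.036,"dy": -0.216,"dz": -0.103,"jaw": 0.09},{"ax": 0.195,"ay": 0,"az": 0,"dx": -0.036,"dy": -0.253,"dz": -0.12,"jaw": 0.09},{"ax": 0.195,"ay": 0,"az": 0,"dx": -0.036,"dy": -0.29,"dz": -0.138,"jaw": 0.09}]'

```text
time_s: 0.77
position: [0.4015, 0.337, 0.2498]
tool_rot: [-0.85, 1.398, 0.851]
contact_force: [0.3, 1.3, 0.4]
opening: 0.988
```

```bash
python3 -c "
from h import *
st();plan(.50,.25,.25,62.6)"
```

```text
t 0.77 pos [0.4015 0.337  0.2498] zyaw 62.62 xax [-2.e-04 -1.e-04 -1.e+00] F [0.3 1.3 0.4] op 90.1 q6 -0.42
d [-0.0002 -0.1275 -0.032 ] a [ 0. -0. -0.]
```

move_arm --grip_force 20 --targets '[{"ax": 0,"ay": 0,"az": 0,"dx": 0,"dy": -0.038,"dz": -0.009,"jaw": 0.09},{"ax": 0,"ay": 0,"az": 0,"dx": 0,"dy": -0.075,"dz": -0.018,"jaw": 0.09},{"ax": 0,"ay": 0,"az": 0,"dx": 0,"dy": -0.105,"dz": -0.026,"jaw": 0.09},{"ax": 0,"ay": 0,"az": 0,"dx": 0,"dy": -0.122,"dz": -0.031,"jaw": 0.09},{"ax": 0,"ay": 0,"az": 0,"dx": 0,"dy": -0.127,"dz": -0.032,"jaw": 0.09},{"ax": 0,"ay": 0,"az": 0,"dx": 0,"dy": -0.127,"dz": -0.032,"jaw": 0.09},{"ax": 0,"ay": 0,"az": 0,"dx": 0,"dy": -0.127,"dz": -0.032,"jaw": 0.09},{"ax": 0,"ay": 0,"az": 0,"dx": 0,"dy": -0.127,"dz": -0.032,"jaw": 0.09}]'

```text
time_s: 1.43
position: [0.4974, 0.2529, 0.2498]
tool_rot: [-0.851, 1.398, 0.852]
contact_force: [0.1, 0.6, -0.4]
opening: 0.988
```

```bash
python3 -c "
from h import *
st();im,d,K,T=snap('wrist','w1.png'); np.savez('w1.npz',im=im,d=d,K=K,T=T); plan(.43,-.25,.25,-70.4)"
```

```text
t 1.43 pos [0.4974 0.2529 0.2498] zyaw 62.71 xax [-8.e-04  4.e-04 -1.e+00] F [ 0.1  0.6 -0.4] op 90.1 q6 -0.65
d [-2.000e-04 -1.706e-01 -4.779e-01] a [ 2.323e+00 -1.000e-03 -0.000e+00]
```

View pics/w1.png

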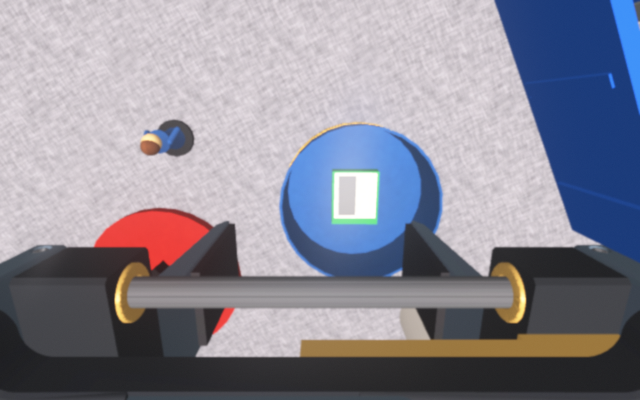

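Wrist view: tin centred at about (360,200), with the grey-patched base at (355,197) close to square with the gripper.

```bash
cat >> h.py <<'E'
def topface(d,K,T,c,r,z0,z1):
    "rect of points of height z0..z1 within r of c (metres): centre,sizes,yaw,median z"
    P=cloud(d,K,T); m=(np.hypot(P[...,0]-c[0],P[...,1]-c[1])<r)&(P[...,2]>z0)&(P[...,2]<z1)&(d>0)
    m=m.astype(np.uint8); n,l,sts,_=cv2.connectedComponentsWithStats(m); k=1+np.argmax(sts[1:,4]); m=l==k
    q=P[m]; w=(q[:,:2]*1000).astype(np.float32); (cx,cy),(a,b),t=cv2.minAreaRect(w)
    if a<b: a,b,t=b,a,t+90
    return np.round([cx,cy,a,b,(t+90)%180-90,np.median(q[:,2])*1000],1)
def circ(w):
    A=np.c_[2*w,np.ones(len(w))]; s=np.linalg.lstsq(A,(w**2).sum(1),rcond=None)[0]
    return s[:2],np.sqrt(s[2]+s[0]**2+s[1]**2)
E
python3 - <<'E'
from h import *
for f in('w1.npz','top0.npz','scene0.npz'):
    im,d,K,T=load(f); print(f,'base',topface(d,K,T,(.543,.274),.05,.016,.028))
    P=cloud(d,K,T); m=(np.hypot(P[...,0]-.54,P[...,1]-.275)<.11)&(P[...,2]>.069)&(P[...,2]<.082); w=P[m][:,:2]
    c,r=circ(w); print('rim',c.round(4),r.round(4),len(w))
im,d,K,T=load('w1.npz')
nb=lambda i:~((i[...,2]>i[...,0]+30))
print('base px@21',quad(im,K,T,(315,150,395,240),.021,nb))
wh=lambda i:(i.min(-1)>60)&(np.ptp(i,-1)<60)
print('white@21',quad(im,K,T,(315,150,395,240),.021,wh))
for f in('top0.npz','scene0.npz'):
    im,d,K,T=load(f)
    for n,c in dict(a=(.434,-.276),b=(.596,-.336)).items(): print(f,n,topface(d,K,T,c,.06,.012,.03))
E
```

```text
w1.npz base [543.5 275.6  65.9  55.9 -27.8  21.4]
rim [0.5411 0.2775] 0.0847 1473
top0.npz base [542.6 276.   66.6  57.  -27.3  21.5]
rim [0.5403 0.2777] 0.0851 361
scene0.npz base [546.3 275.6  73.6  55.7 -27.7  20.5]
rim [0.5438 0.2776] 0.085 305
base px@21 [542.3 276.9  65.5  53.4 -26.8]
white@21 [541.  277.1  57.6  52.6 -27.4]
top0.npz a [ 433.8 -276.4   66.6   56.6   19.    18.4]
top0.npz b [ 594.9 -337.4   66.2   56.7   -0.7   18.3]
scene0.npz a [ 437.8 -275.9   70.7   56.6   19.8   17.4]
scene0.npz b [ 598.4 -337.8   69.5   56.9   -1.9   17.6]
```

move_arm --grip_force 20 --targets '[{"ax": 0.12,"ay": 0,"az": 0,"dx": 0,"dy": -0.01,"dz": -0.03,"jaw": 0.09},{"ax": 0.24,"ay": 0,"az": 0,"dx": 0,"dy": -0.023,"dz": -0.068,"jaw": 0.09},{"ax": 0.36,"ay": 0,"az": 0,"dx": 0,"dy": -0.036,"dz": -0.106,"jaw": 0.09},{"ax": 0.48,"ay": 0,"az": 0,"dx": 0,"dy": -0.049,"dz": -0.144,"jaw": 0.09},{"ax": 0.6,"ay": 0,"az": 0,"dx": 0,"dy": -0.062,"dz": -0.182,"jaw": 0.09},{"ax": 0.72,"ay": 0,"az": 0,"dx": 0,"dy": -0.075,"dz": -0.22,"jaw": 0.09},{"ax": 0.84,"ay": 0,"az": 0,"dx": 0,"dy": -0.088,"dz": -0.258,"jaw": 0.09},{"ax": 0.96,"ay": 0,"az": 0,"dx": 0,"dy": -0.1,"dz": -0.296,"jaw": 0.09}]'

```text
time_s: 2.15
position: [0.4504, -0.0575, 0.2503]
tool_rot: [-0.101, 1.567, 0.102]
contact_force: [0.9, 1.0, -0.1]
opening: 0.982
```

```bash
python3 -c "
from h import *
st();plan(.43,-.25,.22,-70.4)"
```

```text
t 2.15 pos [ 0.4504 -0.0575  0.2503] zyaw 7.41 xax [ 1.e-03  1.e-04 -1.e+00] F [ 0.9  1.  -0.1] op 89.6 q6 -0.28
d [ 0.0303 -0.1883 -0.0451] a [ 1.358e+00  1.000e-03 -1.000e-03]
```

move_arm --grip_force 20 --targets '[{"ax": 0.12,"ay": 0,"az": 0,"dx": 0.006,"dy": -0.035,"dz": -0.008,"jaw": 0.09},{"ax": 0.24,"ay": 0,"az": 0,"dx": 0.012,"dy": -0.07,"dz": -0.016,"jaw": 0.09},{"ax": 0.36,"ay": 0,"az": 0,"dx": 0.018,"dy": -0.105,"dz": -0.025,"jaw": 0.09},{"ax": 0.48,"ay": 0,"az": 0,"dx": 0.024,"dy": -0.138,"dz": -0.033,"jaw": 0.09},{"ax": 0.6,"ay": 0,"az": 0,"dx": 0.03,"dy": -0.165,"dz": -0.04,"jaw": 0.09},{"ax": 0.72,"ay": 0,"az": 0,"dx": 0.03,"dy": -0.182,"dz": -0.044,"jaw": 0.09},{"ax": 0.84,"ay": 0,"az": 0,"dx": 0.03,"dy": -0.188,"dz": -0.045,"jaw": 0.09},{"ax": 0.96,"ay": 0,"az": 0,"dx": 0.03,"dy": -0.188,"dz": -0.045,"jaw": 0.09}]'

```text
time_s: 2.82
position: [0.4316, -0.2498, 0.2198]
tool_rot: [0.651, 1.471, -0.651]
contact_force: [0.7, 0.1, 0.4]
opening: 0.985
```

move_arm --grip_force 20 --targets '[{"ax": 0.12,"ay": 0,"az": 0,"dx": 0,"dy": 0,"dz": 0,"jaw": 0.09},{"ax": 0.24,"ay": 0,"az": 0,"dx": 0,"dy": 0,"dz": 0,"jaw": 0.09},{"ax": 0.33,"ay": 0,"az": 0,"dx": 0,"dy": 0,"dz": 0,"jaw": 0.09},{"ax": 0.38,"ay": 0,"az": 0,"dx": 0,"dy": 0,"dz": 0,"jaw": 0.09},{"ax": 0.4,"ay": 0,"az": 0,"dx": 0,"dy": 0,"dz": 0,"jaw": 0.09},{"ax": 0.4,"ay": 0,"az": 0,"dx": 0,"dy": 0,"dz": 0,"jaw": 0.09},{"ax": 0.4,"ay": 0,"az": 0,"dx": 0,"dy": 0,"dz": 0,"jaw": 0.09},{"ax": 0.4,"ay": 0,"az": 0,"dx": 0,"dy": 0,"dz": 0,"jaw": 0.09}]'

```text
time_s: 3.48
position: [0.4316, -0.2488, 0.22]
tool_rot: [0.951, 1.353, -0.951]
contact_force: [0.6, 0.0, -0.3]
opening: 0.986
```

```bash
python3 - <<'E'
from h import *
st(); im,d,K,T=snap('wrist','w2.png')
np.savez('w2.npz',im=im,d=d,K=K,T=T)
a=topface(d,K,T,(.434,-.276),.06,.012,.03); print(a); print(topface(d,K,T,(.596,-.337),.06,.012,.03))
plan(a[0]/1e3,a[1]/1e3,.003,a[4]-90); 
E
```

```text
t 3.48 pos [ 0.4316 -0.2488  0.22  ] zyaw -70.22 xax [ 1.e-04  1.e-04 -1.e+00] F [ 0.6  0.  -0.3] op 89.9 q6 0.68
[ 434.3 -276.7   65.9   55.9   19.7   18.4]
[ 595.6 -338.2   67.1   56.9   -1.6   18.5]
d [ 0.2169 -0.0068  0.0271] a [ 0.001 -0.    -0.   ]
```

move_arm --grip_force 15 --targets '[{"ax": 0,"ay": 0,"az": 0,"dx": 0.025,"dy": -0.007,"dz": 0.027,"jaw": 0.09},{"ax": 0,"ay": 0,"az": 0,"dx": 0.06,"dy": -0.007,"dz": 0.027,"jaw": 0.09},{"ax": 0,"ay": 0,"az": 0,"dx": 0.1,"dy": -0.007,"dz": 0.027,"jaw": 0.085},{"ax": 0,"ay": 0,"az": 0,"dx": 0.14,"dy": -0.007,"dz": 0.027,"jaw": 0.08},{"ax": 0,"ay": 0,"az": 0,"dx": 0.175,"dy": -0.007,"dz": 0.027,"jaw": 0.075},{"ax": 0,"ay": 0,"az": 0,"dx": 0.2,"dy": -0.007,"dz": 0.027,"jaw": 0.07},{"ax": 0,"ay": 0,"az": 0,"dx": 0.212,"dy": -0.007,"dz": 0.027,"jaw": 0.07},{"ax": 0,"ay": 0,"az": 0,"dx": 0.217,"dy": -0.007,"dz": 0.027,"jaw": 0.07}]'

```text
time_s: 4.2
position: [0.4326, -0.2761, 0.0005]
tool_rot: [0.953, 1.358, -0.953]
contact_force: [0.0, -0.3, 0.0]
opening: 0.768
```

move_arm --grip_force 15 --targets '[{"ax": 0,"ay": 0,"az": 0,"dx": 0,"dy": 0,"dz": 0,"jaw": 0.06},{"ax": 0,"ay": 0,"az": 0,"dx": 0,"dy": 0,"dz": 0,"jaw": 0.05},{"ax": 0,"ay": 0,"az": 0,"dx": 0,"dy": 0,"dz": 0,"jaw": 0.05},{"ax": 0,"ay": 0,"az": 0,"dx": 0,"dy": 0,"dz": 0,"jaw": 0.05},{"ax": 0,"ay": 0,"az": 0,"dx": 0,"dy": 0,"dz": 0,"jaw": 0.05},{"ax": 0,"ay": 0,"az": 0,"dx": 0,"dy": 0,"dz": 0,"jaw": 0.05},{"ax": 0,"ay": 0,"az": 0,"dx": 0,"dy": 0,"dz": 0,"jaw": 0.05},{"ax": 0,"ay": 0,"az": 0,"dx": 0,"dy": 0,"dz": 0,"jaw": 0.05}]'

```text
time_s: 4.87
position: [0.4346, -0.2774, 0.0039]
tool_rot: [0.952, 1.351, -0.952]
contact_force: [-1.0, 1.2, 5.5]
opening: 0.61
```

```bash
python3 - <<'E'
from h import *
st(); im,d,K,T=snap('wrist','w3.png')
np.savez('w3.npz',im=im,d=d,K=K,T=T)
print(topface(d,K,T,(.434,-.276),.05,.012,.024))
E
```

```text
t 4.87 pos [ 0.4346 -0.2774  0.0039] zyaw -70.3 xax [ 0.0016 -0.001  -1.    ] F [-1.   1.2  5.5] op 55.6 q6 0.64
[ 446.1 -273.3   75.1   42.4  -70.    18.4]
```

View pics/w3.png

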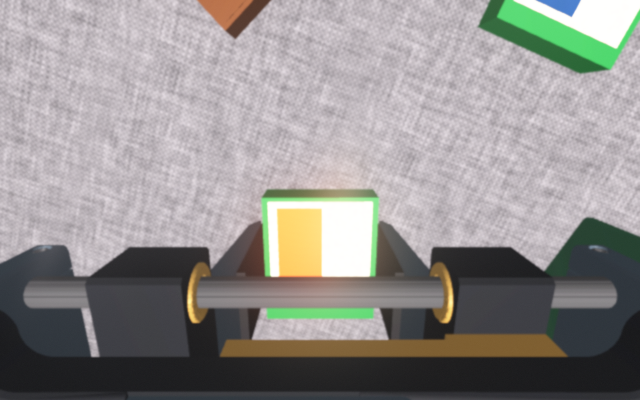

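case_a (orange patch) is held squarely at 55.6 mm opening and spans rows 190 to 318. Next is the lift, then the carry to the tin.

move_arm --grip_force 15 --targets '[{"ax": 0,"ay": 0,"az": 0,"dx": -0.01,"dy": 0,"dz": 0,"jaw": 0.05},{"ax": 0,"ay": 0,"az": 0,"dx": -0.035,"dy": 0,"dz": 0,"jaw": 0.05},{"ax": 0,"ay": 0,"az": 0,"dx": -0.07,"dy": 0,"dz": 0,"jaw": 0.05},{"ax": -0.06,"ay": 0,"az": 0,"dx": -0.105,"dy": 0,"dz": -0.01,"jaw": 0.05},{"ax": -0.16,"ay": 0,"az": 0,"dx": -0.135,"dy": -0.003,"dz": -0.03,"jaw": 0.05},{"ax": -0.28,"ay": 0,"az": 0,"dx": -0.16,"dy": -0.007,"dz": -0.06,"jaw": 0.05},{"ax": -0.4,"ay": 0,"az": 0,"dx": -0.175,"dy": -0.01,"dz": -0.098,"jaw": 0.05},{"ax": -0.52,"ay": 0,"az": 0,"dx": -0.18,"dy": -0.012,"dz": -0.136,"jaw": 0.05}]'

```text
time_s: 5.58
position: [0.3773, -0.1526, 0.1859]
tool_rot: [0.549, 1.494, -0.549]
contact_force: [1.1, 0.7, -0.7]
opening: 0.617
```

```bash
python3 -c "
from h import *
st();plan(.5434,.2757,.16,62.4)"
```

```text
t 5.58 pos [ 0.3773 -0.1526  0.1859] zyaw -40.27 xax [ 0.0052 -0.0019 -1.    ] F [ 1.1  0.7 -0.7] op 56.2 q6 0.29
d [ 0.0259  0.4342 -0.1502] a [-1.792  0.005  0.003]
```

move_arm --grip_force 15 --targets '[{"ax": -0.12,"ay": 0,"az": 0,"dx": 0,"dy": 0.02,"dz": -0.02,"jaw": 0.05},{"ax": -0.24,"ay": 0,"az": 0,"dx": 0,"dy": 0.05,"dz": -0.034,"jaw": 0.05},{"ax": -0.36,"ay": 0,"az": 0,"dx": 0,"dy": 0.085,"dz": -0.047,"jaw": 0.05},{"ax": -0.48,"ay": 0,"az": 0,"dx": 0,"dy": 0.12,"dz": -0.06,"jaw": 0.05},{"ax": -0.6,"ay": 0,"az": 0,"dx": 0,"dy": 0.157,"dz": -0.073,"jaw": 0.05},{"ax": -0.72,"ay": 0,"az": 0,"dx": 0,"dy": 0.194,"dz": -0.086,"jaw": 0.05},{"ax": -0.84,"ay": 0,"az": 0,"dx": 0,"dy": 0.231,"dz": -0.1,"jaw": 0.05},{"ax": -0.96,"ay": 0,"az": 0,"dx": 0,"dy": 0.268,"dz": -0.11,"jaw": 0.05}]'

```text
time_s: 6.25
position: [0.4668, 0.1244, 0.1835]
tool_rot: [-0.204, 1.561, 0.204]
contact_force: [-0.4, -1.3, -1.0]
opening: 0.61
```

```bash
python3 -c "
from h import *
st();plan(.5434,.2757,.16,62.4)"
```

```text
t 6.25 pos [0.4668 0.1244 0.1835] zyaw 14.89 xax [-2.e-04  1.e-04 -1.e+00] F [-0.4 -1.3 -1. ] op 55.6 q6 -0.02
d [0.0235 0.1266 0.1129] a [-0.829 -0.    -0.   ]
```

move_arm --grip_force 15 --targets '[{"ax": -0.12,"ay": 0,"az": 0,"dx": 0,"dy": 0.024,"dz": 0.02,"jaw": 0.05},{"ax": -0.24,"ay": 0,"az": 0,"dx": 0,"dy": 0.05,"dz": 0.043,"jaw": 0.05},{"ax": -0.36,"ay": 0,"az": 0,"dx": 0,"dy": 0.075,"dz": 0.066,"jaw": 0.05},{"ax": -0.48,"ay": 0,"az": 0,"dx": 0,"dy": 0.098,"dz": 0.087,"jaw": 0.05},{"ax": -0.6,"ay": 0,"az": 0,"dx": 0.005,"dy": 0.114,"dz": 0.102,"jaw": 0.05},{"ax": -0.71,"ay": 0,"az": 0,"dx": 0.015,"dy": 0.123,"dz": 0.11,"jaw": 0.05},{"ax": -0.79,"ay": 0,"az": 0,"dx": 0.022,"dy": 0.126,"dz": 0.113,"jaw": 0.05},{"ax": -0.829,"ay": 0,"az": 0,"dx": 0.023,"dy": 0.126,"dz": 0.113,"jaw": 0.05}]'

```text
time_s: 6.92
position: [0.5446, 0.2733, 0.1584]
tool_rot: [-0.846, 1.403, 0.847]
contact_force: [0.2, -0.6, -0.6]
opening: 0.612
```

move_arm --grip_force 15 --targets '[{"ax": 0,"ay": 0,"az": 0,"dx": 0.005,"dy": 0,"dz": 0,"jaw": 0.05},{"ax": 0,"ay": 0,"az": 0,"dx": 0.015,"dy": 0,"dz": 0,"jaw": 0.05},{"ax": 0,"ay": 0,"az": 0,"dx": 0.03,"dy": 0,"dz": 0,"jaw": 0.05},{"ax": 0,"ay": 0,"az": 0,"dx": 0.045,"dy": 0,"dz": 0,"jaw": 0.05},{"ax": 0,"ay": 0,"az": 0,"dx": 0.055,"dy": 0,"dz": 0,"jaw": 0.05},{"ax": 0,"ay": 0,"az": 0,"dx": 0.06,"dy": 0,"dz": 0,"jaw": 0.05},{"ax": 0,"ay": 0,"az": 0,"dx": 0.06,"dy": 0,"dz": 0,"jaw": 0.05},{"ax": 0,"ay": 0,"az": 0,"dx": 0.06,"dy": 0,"dz": 0,"jaw": 0.05}]'

```text
time_s: 7.58
position: [0.5454, 0.2724, 0.1001]
tool_rot: [-0.842, 1.401, 0.842]
contact_force: [-0.4, 0.1, -1.0]
opening: 0.612
```

```bash
python3 - <<'E'
from h import *
st(); im,d,K,T=snap('wrist','w4.png')
np.savez('w4.npz',im=im,d=d,K=K,T=T)
plan(.5434,.2757,.0252,62.4)
P=cloud(d,K,T); 
for r in range(150,330,6): print(r,P[r,320].round(4),im[r,320])
E
```

```text
t 7.58 pos [0.5454 0.2724 0.1001] zyaw 61.97 xax [ 2.e-04  2.e-04 -1.e+00] F [-0.4  0.1 -1. ] op 55.8 q6 -0.64
d [0.0754 0.0035 0.0015] a [-0.007  0.001  0.001]
150 [0.5069 0.2923 0.0034] [134 177 239]
156 [0.5111 0.2901 0.003 ] [142 181 239]
162 [0.5136 0.2888 0.0152] [143 190 144]
168 [0.5167 0.2871 0.0212] [255 255 255]
174 [0.5204 0.2851 0.0225] [239 232 230]
180 [0.5246 0.2828 0.0213] [240 232 229]
186 [0.5287 0.2807 0.0213] [242 233 229]
192 [0.515  0.2879 0.1023] [187 188 146]
198 [0.5148 0.288  0.1147] [210 246 184]
204 [0.5174 0.2866 0.1148] [255 255 255]
210 [0.5201 0.2852 0.1146] [255 243 170]
216 [0.5225 0.2839 0.1157] [255 243 169]
222 [0.5254 0.2824 0.115 ] [255 243 168]
228 [0.5278 0.281  0.1158] [255 242 166]
234 [0.5309 0.2794 0.1147] [255 242 165]
240 [0.5333 0.2781 0.1159] [255 241 162]
246 [0.5368 0.2762 0.1138] [255 240 160]
252 [0.5393 0.2749 0.1147] [255 240 157]
258 [0.5419 0.2735 0.1154] [255 238 153]
264 [0.5453 0.2717 0.1142] [255 237 150]
270 [0.5476 0.2705 0.1157] [255 236 146]
276 [0.5511 0.2686 0.1144] [251 182 126]
282 [0.5152 0.2877 0.1942] [199 165 156]
288 [0.5158 0.2874 0.196 ] [203 174 168]
294 [0.5173 0.2866 0.1959] [207 185 181]
300 [0.5189 0.2858 0.1957] [201 181 178]
306 [0.5205 0.2849 0.1954] [179 167 158]
312 [0.5695 0.2588 0.1145] [136 240 145]
318 [0.5731 0.2569 0.1139] [116 213 135]
324 [0.6137 0.2353 0.0542] [ 82  87 118]
```

View pics/w4.png

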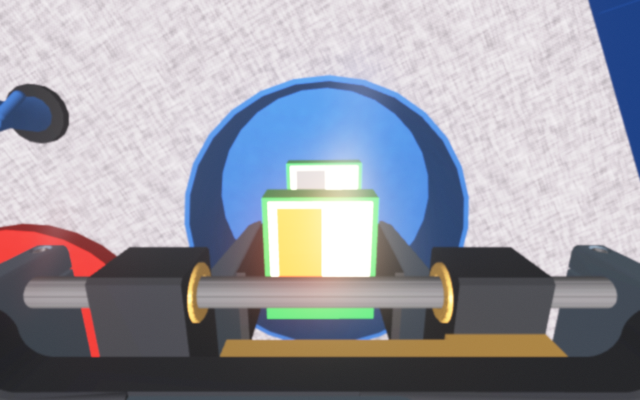

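Held case_a is at (320,255) and the top of the base shows behind it at rows 160 to 190. I'll compare their edges before lowering.

```bash
python3 - <<'E'
from h import *
im,d,K,T=load('w4.npz')
for c in (300,345):
  print(c,[ (r,*im[r,c]) for r in list(range(157,169))+list(range(187,204))])
print('base row 175',[(c,*im[175,c]) for c in list(range(283,294))+list(range(355,366))])
print('case row 210',[(c,*im[212,c]) for c in list(range(260,272))+list(range(370,382))])
E
```

```text
300 [(157, np.uint8(117), np.uint8(167), np.uint8(237)), (158, np.uint8(117), np.uint8(165), np.uint8(233)), (159, np.uint8(113), np.uint8(160), np.uint8(213)), (160, np.uint8(107), np.uint8(153), np.uint8(154)), (161, np.uint8(102), np.uint8(149), np.uint8(114)), (162, np.uint8(108), np.uint8(168), np.uint8(116)), (163, np.uint8(126), np.uint8(216), np.uint8(140)), (164, np.uint8(158), np.uint8(245), np.uint8(176)), (165, np.uint8(225), np.uint8(252), np.uint8(223)), (166, np.uint8(254), np.uint8(255), np.uint8(252)), (167, np.uint8(255), np.uint8(255), np.uint8(255)), (168, np.uint8(255), np.uint8(255), np.uint8(255)), (187, np.uint8(233), np.uint8(225), np.uint8(220)), (188, np.uint8(222), np.uint8(214), np.uint8(203)), (189, np.uint8(182), np.uint8(188), np.uint8(160)), (190, np.uint8(149), np.uint8(165), np.uint8(123)), (191, np.uint8(142), np.uint8(159), np.uint8(113)), (192, np.uint8(143), np.uint8(160), np.uint8(113)), (193, np.uint8(144), np.uint8(160), np.uint8(112)), (194, np.uint8(146), np.uint8(159), np.uint8(112)), (195, np.uint8(147), np.uint8(161), np.uint8(113)), (19
[... 3645 characters left out ...]
t8(255), np.uint8(255)), (271, np.uint8(255), np.uint8(255), np.uint8(255)), (370, np.uint8(255), np.uint8(255), np.uint8(255)), (371, np.uint8(255), np.uint8(255), np.uint8(255)), (372, np.uint8(252), np.uint8(254), np.uint8(246)), (373, np.uint8(205), np.uint8(249), np.uint8(200)), (374, np.uint8(169), np.uint8(246), np.uint8(176)), (375, np.uint8(167), np.uint8(246), np.uint8(175)), (376, np.uint8(164), np.uint8(246), np.uint8(175)), (377, np.uint8(160), np.uint8(242), np.uint8(187)), (378, np.uint8(152), np.uint8(220), np.uint8(220)), (379, np.uint8(146), np.uint8(187), np.uint8(233)), (380, np.uint8(143), np.uint8(177), np.uint8(234)), (381, np.uint8(140), np.uint8(175), np.uint8(233))]
```

```bash
cat >> h.py <<'E'
def cmp(f,ctop,btop,cf,cl,cr,bf,bl,br,yaw,crow,brow):
    "offset (base - held) in tool y (from front edges) and tool z (from side edges), mm; yaw tool z deg"
    im,d,K,T=load(f); t=np.radians(yaw); ty=np.array([-np.sin(t),np.cos(t)]); tz=np.array([np.cos(t),np.sin(t)])
    g=lambda u,v,z:ray((u,v),z,K,T)[0,:2]
    mid=lambda l,r,row,z:(g(l,row,z)+g(r,row,z))/2
    print('dy',1e3*ty@(g(320,bf,btop)-g(320,cf,ctop)),'dz',1e3*tz@(mid(bl,br,brow,btop)-mid(cl,cr,crow,ctop)),
     'w',1e3*np.linalg.norm(g(bl,brow,btop)-g(br,brow,btop)),1e3*np.linalg.norm(g(cl,crow,ctop)-g(cr,crow,ctop)),
     'case front - 33 + base',g(320,cf,ctop)-.033*ty, g(320,bf,btop)-.033*ty)
E
python3 -c "
from h import *
cmp('w4.npz',.1142,.021,196.7,262,378.3,162.5,286,361.5,61.97,212,175)"
```

```text
dy 1.5295333425192288 dz 2.7958791888179126 w 56.34642677867599 56.0802535435651 case front - 33 + base [0.54350779 0.27272071] [0.54219143 0.27350292]
```

move_arm --grip_force 15 --targets '[{"ax": -0.003,"ay": 0,"az": 0,"dx": 0.005,"dy": 0.0015,"dz": 0.0028,"jaw": 0.05},{"ax": -0.007,"ay": 0,"az": 0,"dx": 0.015,"dy": 0.0015,"dz": 0.0028,"jaw": 0.05},{"ax": -0.007,"ay": 0,"az": 0,"dx": 0.028,"dy": 0.0015,"dz": 0.0028,"jaw": 0.05},{"ax": -0.007,"ay": 0,"az": 0,"dx": 0.042,"dy": 0.0015,"dz": 0.0028,"jaw": 0.05},{"ax": -0.007,"ay": 0,"az": 0,"dx": 0.052,"dy": 0.0015,"dz": 0.0028,"jaw": 0.05},{"ax": -0.007,"ay": 0,"az": 0,"dx": 0.058,"dy": 0.0015,"dz": 0.0028,"jaw": 0.05},{"ax": -0.007,"ay": 0,"az": 0,"dx": 0.06,"dy": 0.0015,"dz": 0.0028,"jaw": 0.05},{"ax": -0.007,"ay": 0,"az": 0,"dx": 0.06,"dy": 0.0015,"dz": 0.0028,"jaw": 0.05}]'

```text
time_s: 8.3
position: [0.545, 0.2756, 0.0394]
tool_rot: [-0.847, 1.4, 0.848]
contact_force: [0.4, 0.5, -0.7]
opening: 0.611
```

```bash
python3 - <<'E'
from h import *
st(); im,d,K,T=snap('wrist')
np.savez('w5.npz',im=im,d=d,K=K,T=T)
cv2.imwrite('pics/w5.png',cv2.resize(im[140:340,220:420],None,fx=3,fy=3,interpolation=0)[:,:,::-1])
E
```

```text
t 8.3 pos [0.545  0.2756 0.0394] zyaw 62.4 xax [-7.e-04 -3.e-04 -1.e+00] F [ 0.4  0.5 -0.7] op 55.8 q6 -0.64
```

View pics/w5.png

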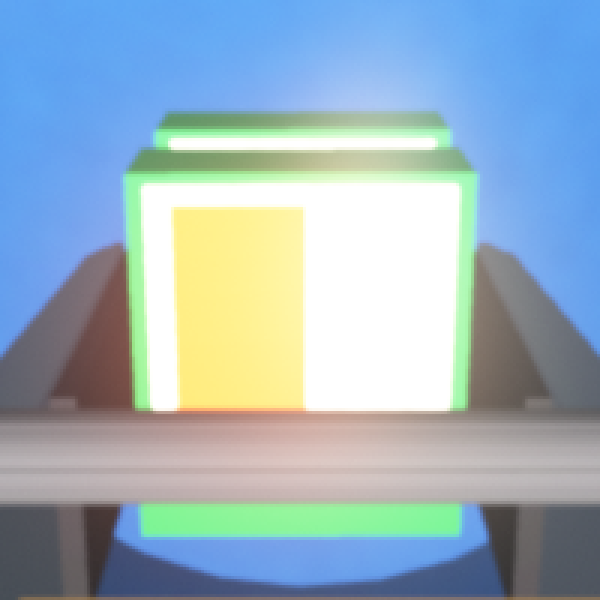

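Close crop: the orange-patched case is in front, with the base's top edge just behind it, nearly aligned sideways.

```bash
python3 -c "
from h import *
cmp('w5.npz',.0535,.021,197.2,261.2,378.5,182.3,270.8,369.8,62.4,199,183.5)"
```

```text
dy 0.15095242394977806 dz 0.23898210879807413 w 56.319281300900585 55.9639062150392 case front - 33 + base [0.54340256 0.2757855 ] [0.54326692 0.27585186]
```

move_arm --grip_force 15 --targets '[{"ax": 0,"ay": 0,"az": 0,"dx": 0.003,"dy": 0,"dz": 0,"jaw": 0.05},{"ax": 0,"ay": 0,"az": 0,"dx": 0.006,"dy": 0,"dz": 0,"jaw": 0.05},{"ax": 0,"ay": 0,"az": 0,"dx": 0.009,"dy": 0,"dz": 0,"jaw": 0.05},{"ax": 0,"ay": 0,"az": 0,"dx": 0.0115,"dy": 0,"dz": 0,"jaw": 0.05},{"ax": 0,"ay": 0,"az": 0,"dx": 0.013,"dy": 0,"dz": 0,"jaw": 0.05},{"ax": 0,"ay": 0,"az": 0,"dx": 0.014,"dy": 0,"dz": 0,"jaw": 0.05},{"ax": 0,"ay": 0,"az": 0,"dx": 0.0145,"dy": 0,"dz": 0,"jaw": 0.05},{"ax": 0,"ay": 0,"az": 0,"dx": 0.0145,"dy": 0,"dz": 0,"jaw": 0.05}]'

```text
time_s: 9.02
position: [0.5452, 0.2757, 0.0254]
tool_rot: [-0.847, 1.399, 0.847]
contact_force: [0.5, -0.3, -0.2]
opening: 0.611
```

```bash
python3 -c "
from h import *
st()"
```

```text
t 9.02 pos [0.5452 0.2757 0.0254] zyaw 62.4 xax [-1.e-04  0.e+00 -1.e+00] F [ 0.5 -0.3 -0.2] op 55.7 q6 -0.64
```

move_arm --grip_force 15 --targets '[{"ax": 0,"ay": 0,"az": 0,"dx": 0.0005,"dy": 0,"dz": 0,"jaw": 0.05},{"ax": 0,"ay": 0,"az": 0,"dx": 0.0006,"dy": 0,"dz": 0,"jaw": 0.057},{"ax": 0,"ay": 0,"az": 0,"dx": 0.0006,"dy": 0,"dz": 0,"jaw": 0.06},{"ax": 0,"ay": 0,"az": 0,"dx": 0.0006,"dy": 0,"dz": 0,"jaw": 0.066},{"ax": 0,"ay": 0,"az": 0,"dx": 0.0,"dy": 0,"dz": 0,"jaw": 0.07},{"ax": 0,"ay": 0,"az": 0,"dx": -0.005,"dy": 0,"dz": 0,"jaw": 0.07},{"ax": 0,"ay": 0,"az": 0,"dx": -0.02,"dy": 0,"dz": 0,"jaw": 0.07},{"ax": 0,"ay": 0,"az": 0,"dx": -0.055,"dy": 0,"dz": 0,"jaw": 0.07}]'

```text
time_s: 9.68
position: [0.5423, 0.2743, 0.0773]
tool_rot: [-0.848, 1.409, 0.849]
contact_force: [1.3, 0.3, -0.4]
opening: 0.766
```

```bash
python3 - <<'E'
from h import *
st(); im,d,K,T=snap('wrist','w6.png')
np.savez('w6.npz',im=im,d=d,K=K,T=T)
plan(.596,-.31,.22,88.8)
E
```

```text
t 9.68 pos [0.5423 0.2743 0.0773] zyaw 62.4 xax [-0.0084 -0.004  -1.    ] F [ 1.3  0.3 -0.4] op 69.9 q6 -0.64
d [-0.1347 -0.3154 -0.4968] a [-0.461  0.005  0.006]
```

move_arm --grip_force 15 --targets '[{"ax": 0,"ay": 0,"az": 0,"dx": -0.035,"dy": 0,"dz": 0,"jaw": 0.08},{"ax": 0,"ay": 0,"az": 0,"dx": -0.072,"dy": 0,"dz": 0,"jaw": 0.09},{"ax": 0,"ay": 0,"az": 0,"dx": -0.105,"dy": -0.01,"dz": -0.016,"jaw": 0.09},{"ax": -0.06,"ay": 0,"az": 0,"dx": -0.125,"dy": -0.028,"dz": -0.044,"jaw": 0.09},{"ax": -0.12,"ay": 0,"az": 0,"dx": -0.135,"dy": -0.048,"dz": -0.076,"jaw": 0.09},{"ax": -0.18,"ay": 0,"az": 0,"dx": -0.135,"dy": -0.069,"dz": -0.109,"jaw": 0.09},{"ax": -0.24,"ay": 0,"az": 0,"dx": -0.135,"dy": -0.09,"dz": -0.142,"jaw": 0.09},{"ax": -0.3,"ay": 0,"az": 0,"dx": -0.135,"dy": -0.111,"dz": -0.175,"jaw": 0.09}]'

```text
time_s: 10.4
position: [0.5625, 0.0676, 0.2166]
tool_rot: [-1.078, 1.286, 1.076]
contact_force: [0.9, 0.6, -0.1]
opening: 0.986
```

```bash
python3 - <<'E'
from h import *
st(); plan(.596,-.31,.22,88.8)
im,d,K,T=load('w6.npz'); print('stack',topface(d,K,T,(.543,.275),.04,.033,.048))
im,d,K,T=snap('top'); np.savez('top1.npz',im=im,d=d,K=K,T=T); print('stack top',topface(d,K,T,(.543,.275),.05,.033,.048))
E
```

```text
t 10.4 pos [0.5625 0.0676 0.2166] zyaw 79.79 xax [ 2.2e-03  3.0e-04 -1.0e+00] F [ 0.9  0.6 -0.1] op 89.9 q6 -1.29
d [-0.0034 -0.0999 -0.3656] a [-0.157  0.     0.002]
stack [543.8 275.4  66.9  56.2 -27.7  39.4]Traceback (most recent call last):
  File "<stdin>", line 4, in <module>
  File "h.py", line 42, in topface
    m=m.astype(np.uint8); n,l,sts,_=cv2.connectedComponentsWithStats(m); k=1+np.argmax(sts[1:,4]); m=l==k
                                                                             ~~~~~~~~~^^^^^^^^^^^
    return _wrapfunc(a, 'argmax', axis=axis, out=out, **kwds)
    return bound(*args, **kwds)
ValueError: attempt to get argmax of an empty sequence
```

case_a sits at (543.8, 275.4) with yaw -27.7, within 0.5 mm of the base. Now on to case_b.

move_arm --grip_force 15 --targets '[{"ax": -0.03,"ay": 0,"az": 0,"dx": 0,"dy": -0.01,"dz": -0.035,"jaw": 0.09},{"ax": -0.06,"ay": 0,"az": 0,"dx": 0,"dy": -0.02,"dz": -0.074,"jaw": 0.09},{"ax": -0.09,"ay": 0,"az": 0,"dx": 0,"dy": -0.031,"dz": -0.113,"jaw": 0.09},{"ax": -0.12,"ay": 0,"az": 0,"dx": 0,"dy": -0.041,"dz": -0.152,"jaw": 0.09},{"ax": -0.15,"ay": 0,"az": 0,"dx": 0,"dy": -0.052,"dz": -0.191,"jaw": 0.09},{"ax": -0.157,"ay": 0,"az": 0,"dx": 0,"dy": -0.063,"dz": -0.23,"jaw": 0.09},{"ax": -0.157,"ay": 0,"az": 0,"dx": 0,"dy": -0.074,"dz": -0.27,"jaw": 0.09},{"ax": -0.157,"ay": 0,"az": 0,"dx": 0,"dy": -0.083,"dz": -0.305,"jaw": 0.09}]'

```text
time_s: 11.12
position: [0.589, -0.2483, 0.216]
tool_rot: [-1.191, 1.221, 1.189]
contact_force: [1.6, 1.1, 0.6]
opening: 0.985
```

```bash
python3 - <<'E'
from h import *
st(); plan(.596,-.32,.2,88.8)
E
```

```text
t 11.12 pos [ 0.589  -0.2483  0.216 ] zyaw 88.52 xax [ 1.2e-03 -8.0e-04 -1.0e+00] F [1.6 1.1 0.6] op 89.8 q6 -1.96
d [ 0.0161 -0.0088 -0.0715] a [-0.005 -0.001  0.001]
```

move_arm --grip_force 15 --targets '[{"ax": -0.005,"ay": 0,"az": 0,"dx": 0.003,"dy": -0.003,"dz": -0.03,"jaw": 0.09},{"ax": -0.005,"ay": 0,"az": 0,"dx": 0.008,"dy": -0.006,"dz": -0.055,"jaw": 0.09},{"ax": -0.005,"ay": 0,"az": 0,"dx": 0.014,"dy": -0.008,"dz": -0.068,"jaw": 0.09},{"ax": -0.005,"ay": 0,"az": 0,"dx": 0.016,"dy": -0.009,"dz": -0.071,"jaw": 0.09},{"ax": -0.005,"ay": 0,"az": 0,"dx": 0.016,"dy": -0.009,"dz": -0.071,"jaw": 0.09},{"ax": -0.005,"ay": 0,"az": 0,"dx": 0.016,"dy": -0.009,"dz": -0.071,"jaw": 0.09},{"ax": -0.005,"ay": 0,"az": 0,"dx": 0.016,"dy": -0.009,"dz": -0.071,"jaw": 0.09},{"ax": -0.005,"ay": 0,"az": 0,"dx": 0.016,"dy": -0.009,"dz": -0.071,"jaw": 0.09}]'

```text
time_s: 11.78
position: [0.5965, -0.3155, 0.2001]
tool_rot: [-1.196, 1.217, 1.195]
contact_force: [0.7, 0.5, 0.4]
opening: 0.99
```

```bash
python3 - <<'E'
from h import *
st(); im,d,K,T=snap('wrist','w7.png'); np.savez('w7.npz',im=im,d=d,K=K,T=T)
a=topface(d,K,T,(.595,-.337),.05,.012,.03); print(a)
print('fig_white',topface(d,K,T,(.6,-.44),.045,.03,.09)); 
im,d,K,T=load('top0.npz');print('fig_white',topface(d,K,T,(.6,-.44),.045,.02,.09)); 
plan(a[0]/1e3,a[1]/1e3,.004,a[4]+90); 
E
```

```text
t 11.78 pos [ 0.5965 -0.3155  0.2001] zyaw 88.96 xax [ 7.e-04  0.e+00 -1.e+00] F [0.7 0.5 0.4] op 90.3 q6 -2.06
[ 596.2 -338.8   66.3   56.1   -1.8   18.4]
fig_white [ 595.7 -437.1   34.1   21.9   24.7   65.4]
fig_white [ 599.5 -435.7   38.3   23.8  -32.1   52.9]
d [ 1.961e-01  1.000e-04 -2.310e-02] a [ 0.013 -0.     0.001]
```

move_arm --grip_force 15 --targets '[{"ax": 0.013,"ay": 0,"az": 0,"dx": 0.02,"dy": 0,"dz": -0.02,"jaw": 0.08},{"ax": 0.013,"ay": 0,"az": 0,"dx": 0.05,"dy": 0,"dz": -0.023,"jaw": 0.075},{"ax": 0.013,"ay": 0,"az": 0,"dx": 0.085,"dy": 0,"dz": -0.023,"jaw": 0.072},{"ax": 0.013,"ay": 0,"az": 0,"dx": 0.12,"dy": 0,"dz": -0.023,"jaw": 0.07},{"ax": 0.013,"ay": 0,"az": 0,"dx": 0.15,"dy": 0,"dz": -0.023,"jaw": 0.07},{"ax": 0.013,"ay": 0,"az": 0,"dx": 0.173,"dy": 0,"dz": -0.023,"jaw": 0.07},{"ax": 0.013,"ay": 0,"az": 0,"dx": 0.188,"dy": 0,"dz": -0.023,"jaw": 0.07},{"ax": 0.013,"ay": 0,"az": 0,"dx": 0.195,"dy": 0,"dz": -0.023,"jaw": 0.07}]'

```text
time_s: 12.5
position: [0.5945, -0.3384, 0.0019]
tool_rot: [-1.182, 1.225, 1.189]
contact_force: [0.1, 1.6, -0.1]
opening: 0.771
```

move_arm --grip_force 15 --targets '[{"ax": 0,"ay": 0,"az": 0,"dx": 0.001,"dy": 0,"dz": 0,"jaw": 0.06},{"ax": 0,"ay": 0,"az": 0,"dx": 0.001,"dy": 0,"dz": 0,"jaw": 0.05},{"ax": 0,"ay": 0,"az": 0,"dx": 0.001,"dy": 0,"dz": 0,"jaw": 0.05},{"ax": 0,"ay": 0,"az": 0,"dx": 0.001,"dy": 0,"dz": 0,"jaw": 0.05},{"ax": 0,"ay": 0,"az": 0,"dx": 0.001,"dy": 0,"dz": 0,"jaw": 0.05},{"ax": 0,"ay": 0,"az": 0,"dx": 0.001,"dy": 0,"dz": 0,"jaw": 0.05},{"ax": 0,"ay": 0,"az": 0,"dx": 0.001,"dy": 0,"dz": 0,"jaw": 0.05},{"ax": 0,"ay": 0,"az": 0,"dx": 0.001,"dy": 0,"dz": 0,"jaw": 0.05}]'

```text
time_s: 13.17
position: [0.5964, -0.3403, 0.0047]
tool_rot: [-1.186, 1.224, 1.183]
contact_force: [-0.3, 1.1, 5.4]
opening: 0.614
```

```bash
python3 - <<'E'
from h import *
st(); plan(.5438,.2755,.15,62.3)
E
```

```text
t 13.17 pos [ 0.5964 -0.3403  0.0047] zyaw 88.12 xax [ 1.8e-03 -9.0e-04 -1.0e+00] F [-0.3  1.1  5.4] op 56.0 q6 -2.07
d [-0.1459  0.0725  0.6137] a [ 0.451 -0.     0.002]
```

move_arm --grip_force 15 --targets '[{"ax": 0,"ay": 0,"az": 0,"dx": -0.01,"dy": 0,"dz": 0,"jaw": 0.05},{"ax": 0,"ay": 0,"az": 0,"dx": -0.035,"dy": 0,"dz": 0,"jaw": 0.05},{"ax": 0,"ay": 0,"az": 0,"dx": -0.07,"dy": 0,"dz": 0,"jaw": 0.05},{"ax": 0,"ay": 0,"az": 0,"dx": -0.105,"dy": 0,"dz": 0.01,"jaw": 0.05},{"ax": 0.02,"ay": 0,"az": 0,"dx": -0.135,"dy": 0.003,"dz": 0.03,"jaw": 0.05},{"ax": 0.05,"ay": 0,"az": 0,"dx": -0.16,"dy": 0.007,"dz": 0.06,"jaw": 0.05},{"ax": 0.08,"ay": 0,"az": 0,"dx": -0.175,"dy": 0.011,"dz": 0.097,"jaw": 0.05},{"ax": 0.1,"ay": 0,"az": 0,"dx": -0.18,"dy": 0.015,"dz": 0.135,"jaw": 0.05}]'

```text
time_s: 13.83
position: [0.5861, -0.2044, 0.1871]
tool_rot: [-1.112, 1.267, 1.104]
contact_force: [1.1, 0.5, 0.3]
opening: 0.612
```

```bash
python3 - <<'E'
from h import *
st(); plan(.5438,.2755,.15,62.3)
E
```

```text
t 13.83 pos [ 0.5861 -0.2044  0.1871] zyaw 82.22 xax [ 0.0056 -0.002  -1.    ] F [1.1 0.5 0.3] op 55.8 q6 -1.79
d [0.0359 0.1071 0.4698] a [ 0.348 -0.     0.006]
```

move_arm --grip_force 15 --targets '[{"ax": 0.03,"ay": 0,"az": 0,"dx": 0,"dy": 0.009,"dz": 0.038,"jaw": 0.05},{"ax": 0.06,"ay": 0,"az": 0,"dx": 0,"dy": 0.018,"dz": 0.077,"jaw": 0.05},{"ax": 0.1,"ay": 0,"az": 0,"dx": 0,"dy": 0.027,"dz": 0.117,"jaw": 0.05},{"ax": 0.14,"ay": 0,"az": 0,"dx": 0,"dy": 0.036,"dz": 0.157,"jaw": 0.05},{"ax": 0.18,"ay": 0,"az": 0,"dx": 0,"dy": 0.045,"dz": 0.197,"jaw": 0.05},{"ax": 0.22,"ay": 0,"az": 0,"dx": 0,"dy": 0.054,"dz": 0.237,"jaw": 0.05},{"ax": 0.26,"ay": 0,"az": 0,"dx": 0,"dy": 0.063,"dz": 0.277,"jaw": 0.05},{"ax": 0.3,"ay": 0,"az": 0,"dx": 0,"dy": 0.072,"dz": 0.315,"jaw": 0.05}]'

```text
time_s: 14.5
position: [0.5547, 0.1192, 0.1838]
tool_rot: [-0.883, 1.384, 0.883]
contact_force: [0.0, -0.1, -0.6]
opening: 0.608
```

```bash
python3 - <<'E'
from h import *
st(); plan(.5450,.2750,.14,62.3)
E
```

```text
t 14.5 pos [0.5547 0.1192 0.1838] zyaw 65.09 xax [ 0.e+00  2.e-04 -1.e+00] F [ 0.  -0.1 -0.6] op 55.4 q6 -0.94
d [0.0438 0.0744 0.1372] a [ 0.049  0.    -0.   ]
```

move_arm --grip_force 15 --targets '[{"ax": 0.01,"ay": 0,"az": 0,"dx": 0,"dy": 0.019,"dz": 0.034,"jaw": 0.05},{"ax": 0.02,"ay": 0,"az": 0,"dx": 0,"dy": 0.036,"dz": 0.066,"jaw": 0.05},{"ax": 0.04,"ay": 0,"az": 0,"dx": 0,"dy": 0.052,"dz": 0.095,"jaw": 0.05},{"ax": 0.049,"ay": 0,"az": 0,"dx": 0.005,"dy": 0.064,"dz": 0.118,"jaw": 0.05},{"ax": 0.049,"ay": 0,"az": 0,"dx": 0.015,"dy": 0.072,"dz": 0.132,"jaw": 0.05},{"ax": 0.049,"ay": 0,"az": 0,"dx": 0.027,"dy": 0.074,"dz": 0.137,"jaw": 0.05},{"ax": 0.049,"ay": 0,"az": 0,"dx": 0.042,"dy": 0.074,"dz": 0.137,"jaw": 0.05},{"ax": 0.049,"ay": 0,"az": 0,"dx": 0.06,"dy": 0.074,"dz": 0.137,"jaw": 0.05}]'

```text
time_s: 15.17
position: [0.5459, 0.2724, 0.1231]
tool_rot: [-0.849, 1.398, 0.847]
contact_force: [-0.1, 0.0, -0.2]
opening: 0.616
```

move_arm --grip_force 15 --targets '[{"ax": 0,"ay": 0,"az": 0,"dx": 0.017,"dy": 0,"dz": 0,"jaw": 0.05},{"ax": 0,"ay": 0,"az": 0,"dx": 0.032,"dy": 0,"dz": 0,"jaw": 0.05},{"ax": 0,"ay": 0,"az": 0,"dx": 0.043,"dy": 0,"dz": 0,"jaw": 0.05},{"ax": 0,"ay": 0,"az": 0,"dx": 0.05,"dy": 0,"dz": 0,"jaw": 0.05},{"ax": 0,"ay": 0,"az": 0,"dx": 0.054,"dy": 0,"dz": 0,"jaw": 0.05},{"ax": 0,"ay": 0,"az": 0,"dx": 0.055,"dy": 0,"dz": 0,"jaw": 0.05},{"ax": 0,"ay": 0,"az": 0,"dx": 0.055,"dy": 0,"dz": 0,"jaw": 0.05},{"ax": 0,"ay": 0,"az": 0,"dx": 0.055,"dy": 0,"dz": 0,"jaw": 0.05}]'

```text
time_s: 15.83
position: [0.5463, 0.2727, 0.0693]
tool_rot: [-0.847, 1.398, 0.847]
contact_force: [-0.3, -0.4, -0.1]
opening: 0.614
```

```bash
python3 - <<'E'
from h import *
st(); im,d,K,T=snap('wrist')
np.savez('w8.npz',im=im,d=d,K=K,T=T); plan(.5452,.2757,.06,62.3)
cv2.imwrite('pics/w8.png',cv2.resize(im[140:340,220:420],None,fx=3,fy=3,interpolation=0)[:,:,::-1])
E
```

```text
t 15.83 pos [0.5463 0.2727 0.0693] zyaw 62.39 xax [ 1.5e-03  7.0e-04 -1.0e+00] F [-0.3 -0.4 -0.1] op 56.0 q6 -0.64
d [0.0093 0.0024 0.002 ] a [0.002 0.001 0.001]
```

View pics/w8.png

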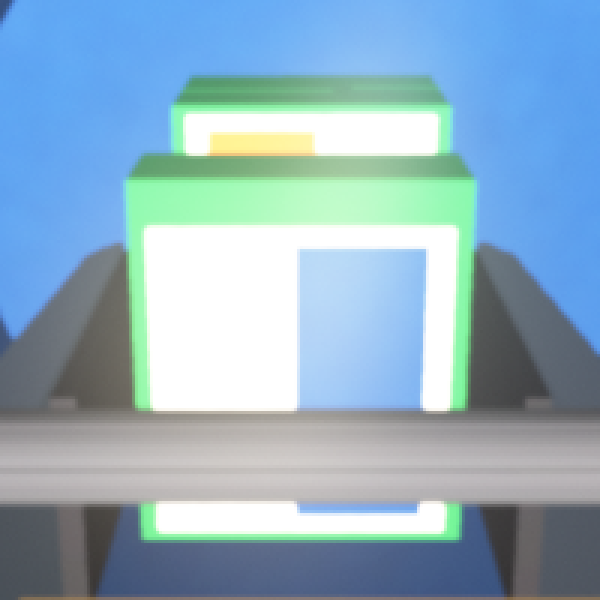

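The held blue-patched case is in front, with its edge at crop y=180. Below it, case_a's top edge is at y=104.

```bash
python3 -c "
from h import *
cmp('w8.npz',.0826,.039,199.5,261.3,378.2,174.2,276.8,370.2,62.39,201.2,176.2)"
```

```text
dy 3.799218480412222 dz 2.3007380184959225 w 56.11011311779059 56.11221733032249 case front - 33 + base [0.54585342 0.27224755] [0.54252383 0.27407901]
```

move_arm --grip_force 15 --targets '[{"ax": 0,"ay": 0,"az": 0,"dx": 0.001,"dy": 0.001,"dz": 0.001,"jaw": 0.05},{"ax": 0,"ay": 0,"az": 0,"dx": 0.003,"dy": 0.0025,"dz": 0.0018,"jaw": 0.05},{"ax": 0,"ay": 0,"az": 0,"dx": 0.007,"dy": 0.0037,"dz": 0.0022,"jaw": 0.05},{"ax": 0,"ay": 0,"az": 0,"dx": 0.011,"dy": 0.0037,"dz": 0.0022,"jaw": 0.05},{"ax": 0,"ay": 0,"az": 0,"dx": 0.014,"dy": 0.0037,"dz": 0.0022,"jaw": 0.05},{"ax": 0,"ay": 0,"az": 0,"dx": 0.016,"dy": 0.0037,"dz": 0.0022,"jaw": 0.05},{"ax": 0,"ay": 0,"az": 0,"dx": 0.016,"dy": 0.0037,"dz": 0.0022,"jaw": 0.05},{"ax": 0,"ay": 0,"az": 0,"dx": 0.016,"dy": 0.0037,"dz": 0.0022,"jaw": 0.05}]'

```text
time_s: 16.55
position: [0.5435, 0.2762, 0.0522]
tool_rot: [-0.847, 1.4, 0.848]
contact_force: [0.2, 1.1, -0.6]
opening: 0.615
```

```bash
python3 - <<'E'
from h import *
st(); im,d,K,T=snap('wrist')
np.savez('w9.npz',im=im,d=d,K=K,T=T)
g=im.astype(int)
for c in (290,310): print(c,[(r,g[r,c,1],g[r,c,0]) for r in range(172,206)])
print([(c,g[190,c,1],g[190,c,2]) for c in list(range(262,282))+list(range(362,380))])
print([(c,g[202,c,1],g[202,c,2]) for c in list(range(256,268))+list(range(372,384))])
E
```

```text
t 16.55 pos [0.5435 0.2762 0.0522] zyaw 62.4 xax [-3.e-04 -1.e-04 -1.e+00] F [ 0.2  1.1 -0.6] op 56.1 q6 -0.64
290 [(172, np.int64(175), np.int64(104)), (173, np.int64(175), np.int64(104)), (174, np.int64(174), np.int64(103)), (175, np.int64(167), np.int64(96)), (176, np.int64(157), np.int64(84)), (177, np.int64(156), np.int64(82)), (178, np.int64(154), np.int64(81)), (179, np.int64(159), np.int64(84)), (180, np.int64(168), np.int64(88)), (181, np.int64(175), np.int64(91)), (182, np.int64(163), np.int64(88)), (183, np.int64(159), np.int64(88)), (184, np.int64(158), np.int64(88)), (185, np.int64(159), np.int64(90)), (186, np.int64(163), np.int64(92)), (187, np.int64(184), np.int64(99)), (188, np.int64(230), np.int64(119)), (189, np.int64(247), np.int64(137)), (190, np.int64(242), np.int64(131)), (191, np.int64(206), np.int64(110)), (192, np.int64(170), np.int64(99)), (193, np.int64(164), np.int64(98)), (194, np.int64(164), np.int64(99)), (195, np.int64(165), np.int64(101)), (196, np.int64(166), np.int64(103)), (197, np.int64(167), np.int64(104)), (198, np.int64(177), np.int64(108)), (
[... 3109 characters left out ...]
61, np.int64(215), np.int64(234)), (262, np.int64(243), np.int64(208)), (263, np.int64(250), np.int64(184)), (264, np.int64(251), np.int64(179)), (265, np.int64(251), np.int64(180)), (266, np.int64(251), np.int64(179)), (267, np.int64(251), np.int64(179)), (372, np.int64(249), np.int64(180)), (373, np.int64(249), np.int64(179)), (374, np.int64(249), np.int64(178)), (375, np.int64(249), np.int64(176)), (376, np.int64(249), np.int64(176)), (377, np.int64(246), np.int64(186)), (378, np.int64(229), np.int64(217)), (379, np.int64(190), np.int64(234)), (380, np.int64(172), np.int64(239)), (381, np.int64(168), np.int64(239)), (382, np.int64(168), np.int64(239)), (383, np.int64(167), np.int64(239))]
```

```bash
python3 -c "
from h import *
cmp('w9.npz',.0655,.039,199,261,378.4,187.6,270,371.4,62.4,202,190)"
```

```text
dy -0.6222959762383112 dz 0.5379435414104191 w 56.38476497495547 56.42486547524597 case front - 33 + base [0.54281698 0.27580729] [0.54337035 0.27552259]
```

Lower with a correction of -0.5 and +0.5 mm, then release.

move_arm --grip_force 15 --targets '[{"ax": 0,"ay": 0,"az": 0,"dx": 0.001,"dy": -0.0005,"dz": 0.0004,"jaw": 0.05},{"ax": 0,"ay": 0,"az": 0,"dx": 0.003,"dy": -0.0005,"dz": 0.0004,"jaw": 0.05},{"ax": 0,"ay": 0,"az": 0,"dx": 0.005,"dy": -0.0005,"dz": 0.0004,"jaw": 0.05},{"ax": 0,"ay": 0,"az": 0,"dx": 0.0065,"dy": -0.0005,"dz": 0.0004,"jaw": 0.05},{"ax": 0,"ay": 0,"az": 0,"dx": 0.0075,"dy": -0.0005,"dz": 0.0004,"jaw": 0.05},{"ax": 0,"ay": 0,"az": 0,"dx": 0.008,"dy": -0.0005,"dz": 0.0004,"jaw": 0.05},{"ax": 0,"ay": 0,"az": 0,"dx": 0.008,"dy": -0.0005,"dz": 0.0004,"jaw": 0.05},{"ax": 0,"ay": 0,"az": 0,"dx": 0.008,"dy": -0.0005,"dz": 0.0004,"jaw": 0.05}]'

```text
time_s: 17.27
position: [0.5442, 0.2764, 0.0445]
tool_rot: [-0.847, 1.399, 0.847]
contact_force: [-0.8, 0.3, 0.0]
opening: 0.614
```

```bash
python3 -c "
from h import *
st()"
```

```text
t 17.27 pos [0.5442 0.2764 0.0445] zyaw 62.4 xax [ 1.e-04  1.e-04 -1.e+00] F [-0.8  0.3  0. ] op 56.0 q6 -0.64
```

move_arm --grip_force 15 --targets '[{"ax": 0,"ay": 0,"az": 0,"dx": 0.0006,"dy": 0,"dz": 0,"jaw": 0.05},{"ax": 0,"ay": 0,"az": 0,"dx": 0.0009,"dy": 0,"dz": 0,"jaw": 0.055},{"ax": 0,"ay": 0,"az": 0,"dx": 0.0009,"dy": 0,"dz": 0,"jaw": 0.06},{"ax": 0,"ay": 0,"az": 0,"dx": 0.0006,"dy": 0,"dz": 0,"jaw": 0.066},{"ax": 0,"ay": 0,"az": 0,"dx": 0.0,"dy": 0,"dz": 0,"jaw": 0.07},{"ax": 0,"ay": 0,"az": 0,"dx": -0.005,"dy": 0,"dz": 0,"jaw": 0.07},{"ax": 0,"ay": 0,"az": 0,"dx": -0.02,"dy": 0,"dz": 0,"jaw": 0.07},{"ax": 0,"ay": 0,"az": 0,"dx": -0.055,"dy": 0,"dz": 0,"jaw": 0.07}]'

```text
time_s: 17.93
position: [0.5413, 0.275, 0.0962]
tool_rot: [-0.848, 1.409, 0.849]
contact_force: [0.2, -0.1, -0.7]
opening: 0.771
```

move_arm --grip_force 15 --targets '[{"ax": 0,"ay": 0,"az": 0,"dx": -0.038,"dy": 0,"dz": 0,"jaw": 0.07},{"ax": 0,"ay": 0,"az": 0,"dx": -0.076,"dy": 0,"dz": 0,"jaw": 0.07},{"ax": 0,"ay": 0,"az": 0,"dx": -0.11,"dy": -0.005,"dz": -0.01,"jaw": 0.06},{"ax": 0,"ay": 0,"az": 0,"dx": -0.13,"dy": -0.014,"dz": -0.03,"jaw": 0.06},{"ax": 0,"ay": 0,"az": 0,"dx": -0.14,"dy": -0.025,"dz": -0.05,"jaw": 0.06},{"ax": 0,"ay": 0,"az": 0,"dx": -0.14,"dy": -0.034,"dz": -0.068,"jaw": 0.06},{"ax": 0,"ay": 0,"az": 0,"dx": -0.14,"dy": -0.04,"dz": -0.08,"jaw": 0.06},{"ax": 0,"ay": 0,"az": 0,"dx": -0.14,"dy": -0.04,"dz": -0.08,"jaw": 0.06}]'

```text
time_s: 18.6
position: [0.5422, 0.1847, 0.2399]
tool_rot: [-0.846, 1.4, 0.845]
contact_force: [0.3, 0.7, -0.8]
opening: 0.661
```

```bash
python3 - <<'E'
from h import *
st(); im,d,K,T=snap('wrist','w10.png'); np.savez('w10.npz',im=im,d=d,K=K,T=T)
print('stack',topface(d,K,T,(.543,.275),.055,.05,.065))
im,d,K,T=load('w1.npz'); im,d,K,T=load('w10.npz')
P=cloud(d,K,T); m=(np.hypot(P[...,0]-.54,P[...,1]-.275)<.11)&(P[...,2]>.069)&(P[...,2]<.082)
c,r=circ(P[m][:,:2]); print('rim',c.round(4),r.round(4),m.sum())
E
```

```text
t 18.6 pos [0.5422 0.1847 0.2399] zyaw 62.25 xax [ 1.e-04 -7.e-04 -1.e+00] F [ 0.3  0.7 -0.8] op 60.3 q6 -0.78
stack [543.8 275.5  65.4  56.6 -27.8  57.3]
rim [0.5415 0.2773] 0.0848 2324
```

View pics/w10.png

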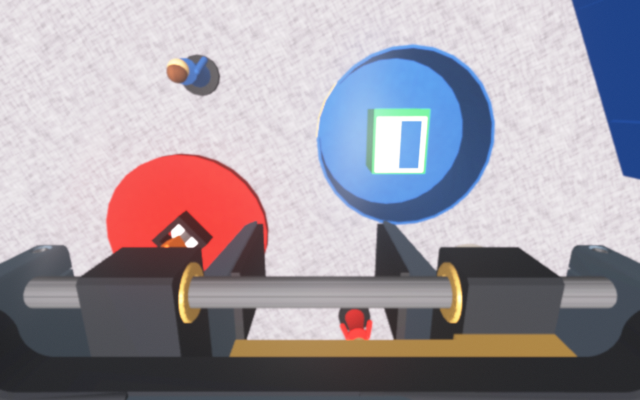

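The stack is at (543.8, 275.5) with yaw -27.8 and its top at 57 mm, and the tin hasn't moved. The picture shows the blue-patched case on top at (400,141) and the lids at (188,225). Next I'll go above the lids.

```bash
python3 -c "
from h import *
plan(.542,.003,.2,90)"
```

```text
d [ 0.0393 -0.085  -0.1623] a [-0.484  0.    -0.001]
```

move_arm --grip_force 40 --targets '[{"ax": -0.08,"ay": 0,"az": 0,"dx": 0.003,"dy": -0.015,"dz": -0.027,"jaw": 0.06},{"ax": -0.18,"ay": 0,"az": 0,"dx": 0.01,"dy": -0.032,"dz": -0.06,"jaw": 0.06},{"ax": -0.28,"ay": 0,"az": 0,"dx": 0.02,"dy": -0.05,"dz": -0.095,"jaw": 0.06},{"ax": -0.38,"ay": 0,"az": 0,"dx": 0.03,"dy": -0.067,"dz": -0.128,"jaw": 0.06},{"ax": -0.45,"ay": 0,"az": 0,"dx": 0.037,"dy": -0.08,"dz": -0.152,"jaw": 0.06},{"ax": -0.484,"ay": 0,"az": 0,"dx": 0.039,"dy": -0.085,"dz": -0.162,"jaw": 0.06},{"ax": -0.484,"ay": 0,"az": 0,"dx": 0.039,"dy": -0.085,"dz": -0.162,"jaw": 0.06},{"ax": -0.484,"ay": 0,"az": 0,"dx": 0.039,"dy": -0.085,"dz": -0.162,"jaw": 0.06}]'

```text
time_s: 19.32
position: [0.543, 0.0047, 0.1999]
tool_rot: [-1.208, 1.209, 1.211]
contact_force: [0.7, -0.2, 0.6]
opening: 0.658
```

```bash
python3 - <<'E'
from h import *
st(); im,d,K,T=snap('wrist'); np.savez('w11.npz',im=im,d=d,K=K,T=T)
print('knob',topface(d,K,T,(.532,.003),.05,.077,.09))
print('collar',topface(d,K,T,(.532,.003),.05,.040,.0485))
P=cloud(d,K,T); m=(np.hypot(P[...,0]-.532,P[...,1]-.003)<.11)&(P[...,2]>.01)&(P[...,2]<.03)&red(im.astype(int)); q=P[m]
print('plate z',np.median(q[:,2]),m.sum())
o=orange(im.astype(int))&(P[...,2]>.07); print('orange',o.sum())
cv2.imwrite('pics/w11.png',im[:,:,::-1])
E
```

```text
t 19.32 pos [0.543  0.0047 0.1999] zyaw 90.02 xax [-9.0e-04  1.2e-03 -1.0e+00] F [ 0.7 -0.2  0.6] op 60.0 q6 -1.58
knob [5.326e+02 3.600e+00 1.850e+01 1.770e+01 4.000e-01 8.000e+01]
collar [532.5   3.6  46.3  46.   12.9  44. ]
plate z 0.02004944241691124 24573
orange 401
```

View pics/w11.png

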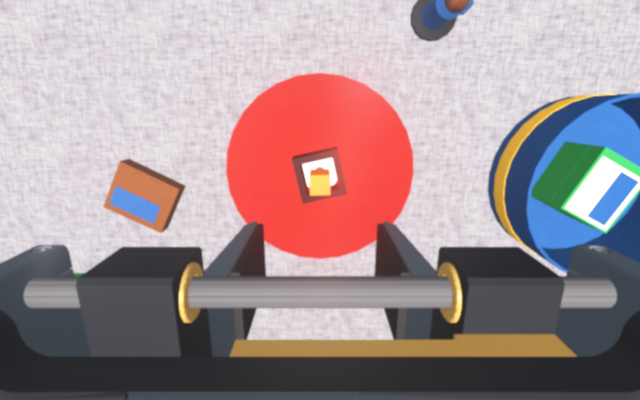

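The lids are at (320,167): orange knob at yaw about 0.4°, collar at yaw 12.9°. The knob is the right one. Descend over it and grip.

move_arm --grip_force 40 --targets '[{"ax": 0,"ay": 0,"az": 0,"dx": 0.01,"dy": 0.0104,"dz": -0.001,"jaw": 0.055},{"ax": -0.006,"ay": 0,"az": 0,"dx": 0.035,"dy": 0.0104,"dz": -0.001,"jaw": 0.05},{"ax": -0.006,"ay": 0,"az": 0,"dx": 0.065,"dy": 0.0104,"dz": -0.001,"jaw": 0.045},{"ax": -0.006,"ay": 0,"az": 0,"dx": 0.095,"dy": 0.0104,"dz": -0.001,"jaw": 0.04},{"ax": -0.006,"ay": 0,"az": 0,"dx": 0.12,"dy": 0.0104,"dz": -0.001,"jaw": 0.04},{"ax": -0.006,"ay": 0,"az": 0,"dx": 0.137,"dy": 0.0104,"dz": -0.001,"jaw": 0.036},{"ax": -0.006,"ay": 0,"az": 0,"dx": 0.146,"dy": 0.0104,"dz": -0.001,"jaw": 0.034},{"ax": -0.006,"ay": 0,"az": 0,"dx": 0.149,"dy": 0.0104,"dz": -0.001,"jaw": 0.032}]'

```text
time_s: 20.03
position: [0.5319, 0.0044, 0.0501]
tool_rot: [-1.215, 1.206, 1.218]
contact_force: [0.5, -0.5, -0.1]
opening: 0.356
```

move_arm --grip_force 40 --targets '[{"ax": 0,"ay": 0,"az": 0,"dx": 0,"dy": 0,"dz": 0,"jaw": 0.026},{"ax": 0,"ay": 0,"az": 0,"dx": 0,"dy": 0,"dz": 0,"jaw": 0.022},{"ax": 0,"ay": 0,"az": 0,"dx": 0,"dy": 0,"dz": 0,"jaw": 0.018},{"ax": 0,"ay": 0,"az": 0,"dx": 0,"dy": 0,"dz": 0,"jaw": 0.012},{"ax": 0,"ay": 0,"az": 0,"dx": 0,"dy": 0,"dz": 0,"jaw": 0.012},{"ax": 0,"ay": 0,"az": 0,"dx": 0,"dy": 0,"dz": 0,"jaw": 0.012},{"ax": 0,"ay": 0,"az": 0,"dx": 0,"dy": 0,"dz": 0,"jaw": 0.012},{"ax": 0,"ay": 0,"az": 0,"dx": 0,"dy": 0,"dz": 0,"jaw": 0.012}]'

```text
time_s: 20.7
position: [0.5335, 0.0034, 0.0527]
tool_rot: [-1.216, 1.203, 1.213]
contact_force: [-0.5, 4.8, 6.0]
opening: 0.196
```

```bash
python3 - <<'E'
from h import *
st(); plan(.5415,.2773,.2,90.4)
E
```

```text
t 20.7 pos [0.5335 0.0034 0.0527] zyaw 90.45 xax [ 3.e-03  9.e-04 -1.e+00] F [-0.5  4.8  6. ] op 17.9 q6 -1.6
d [-0.147  -0.0106  0.274 ] a [0.001 0.001 0.003]
```

move_arm --grip_force 40 --targets '[{"ax": 0,"ay": 0,"az": 0,"dx": -0.003,"dy": 0,"dz": 0,"jaw": 0.012},{"ax": 0,"ay": 0,"az": 0,"dx": -0.01,"dy": 0,"dz": 0,"jaw": 0.012},{"ax": 0,"ay": 0,"az": 0,"dx": -0.022,"dy": 0,"dz": 0,"jaw": 0.012},{"ax": 0,"ay": 0,"az": 0,"dx": -0.04,"dy": 0,"dz": 0,"jaw": 0.012},{"ax": 0,"ay": 0,"az": 0,"dx": -0.06,"dy": 0,"dz": 0,"jaw": 0.012},{"ax": 0,"ay": 0,"az": 0,"dx": -0.08,"dy": 0,"dz": 0.002,"jaw": 0.012},{"ax": 0,"ay": 0,"az": 0,"dx": -0.1,"dy": -0.001,"dz": 0.008,"jaw": 0.012},{"ax": 0,"ay": 0,"az": 0,"dx": -0.118,"dy": -0.002,"dz": 0.02,"jaw": 0.012}]'

```text
time_s: 21.37
position: [0.5335, 0.0218, 0.1703]
tool_rot: [-1.214, 1.208, 1.215]
contact_force: [0.7, 0.2, -4.0]
opening: 0.195
```

```bash
python3 - <<'E'
from h import *
st(); plan(.5423,.2775,.185,90.4)
im,d,K,T=snap('wrist'); np.savez('w12.npz',im=im,d=d,K=K,T=T)
P=cloud(d,K,T); m=red(im.astype(int))&(P[...,2]>.08); q=P[m]
A=np.c_[q[:,:2]-q[:,:2].mean(0),np.ones(len(q))]; print('red plane',np.linalg.lstsq(A,q[:,2],rcond=None)[0].round(4))
E
```

```text
t 21.37 pos [0.5335 0.0218 0.1703] zyaw 90.38 xax [-0.0014 -0.0013 -1.    ] F [ 0.7  0.2 -4. ] op 17.8 q6 -1.56
d [-0.0151 -0.0105  0.2557] a [-0.    -0.001 -0.001]
red plane [ 0.006  -0.0008  0.1411]
```

Both lids are held (4 N load) and level. Carrying them to the tin.

move_arm --grip_force 40 --targets '[{"ax": 0,"ay": 0,"az": 0,"dx": -0.004,"dy": 0,"dz": 0.015,"jaw": 0.012},{"ax": 0,"ay": 0,"az": 0,"dx": -0.009,"dy": -0.001,"dz": 0.035,"jaw": 0.012},{"ax": 0,"ay": 0,"az": 0,"dx": -0.013,"dy": -0.002,"dz": 0.06,"jaw": 0.012},{"ax": 0,"ay": 0,"az": 0,"dx": -0.015,"dy": -0.003,"dz": 0.087,"jaw": 0.012},{"ax": 0,"ay": 0,"az": 0,"dx": -0.015,"dy": -0.005,"dz": 0.115,"jaw": 0.012},{"ax": 0,"ay": 0,"az": 0,"dx": -0.015,"dy": -0.006,"dz": 0.142,"jaw": 0.012},{"ax": 0,"ay": 0,"az": 0,"dx": -0.015,"dy": -0.007,"dz": 0.168,"jaw": 0.012},{"ax": 0,"ay": 0,"az": 0,"dx": -0.015,"dy": -0.008,"dz": 0.192,"jaw": 0.012}]'

```text
time_s: 22.08
position: [0.5398, 0.2157, 0.1831]
tool_rot: [-1.215, 1.208, 1.217]
contact_force: [0.5, -0.5, -4.5]
opening: 0.196
```

```bash
python3 - <<'E'
from h import *
st(); plan(.5423,.2775,.17,90.4)
E
```

```text
t 22.08 pos [0.5398 0.2157 0.1831] zyaw 90.49 xax [-0.0022 -0.0014 -1.    ] F [ 0.5 -0.5 -4.5] op 17.9 q6 -1.22
d [ 0.0131 -0.003   0.0618] a [ 0.002 -0.001 -0.002]
```

move_arm --grip_force 40 --targets '[{"ax": 0,"ay": 0,"az": 0,"dx": 0,"dy": -0.001,"dz": 0.02,"jaw": 0.012},{"ax": 0,"ay": 0,"az": 0,"dx": 0,"dy": -0.002,"dz": 0.036,"jaw": 0.012},{"ax": 0,"ay": 0,"az": 0,"dx": 0,"dy": -0.003,"dz": 0.048,"jaw": 0.012},{"ax": 0,"ay": 0,"az": 0,"dx": 0,"dy": -0.003,"dz": 0.056,"jaw": 0.012},{"ax": 0,"ay": 0,"az": 0,"dx": 0.003,"dy": -0.003,"dz": 0.06,"jaw": 0.012},{"ax": 0,"ay": 0,"az": 0,"dx": 0.008,"dy": -0.003,"dz": 0.0615,"jaw": 0.012},{"ax": 0,"ay": 0,"az": 0,"dx": 0.012,"dy": -0.003,"dz": 0.0615,"jaw": 0.012},{"ax": 0,"ay": 0,"az": 0,"dx": 0.013,"dy": -0.003,"dz": 0.0615,"jaw": 0.012}]'

```text
time_s: 22.75
position: [0.5425, 0.2754, 0.1702]
tool_rot: [-1.215, 1.208, 1.216]
contact_force: [0.1, -0.4, -3.9]
opening: 0.196
```

move_arm --grip_force 40 --targets '[{"ax": 0,"ay": 0,"az": 0,"dx": 0.003,"dy": 0,"dz": 0,"jaw": 0.012},{"ax": 0,"ay": 0,"az": 0,"dx": 0.008,"dy": 0,"dz": 0,"jaw": 0.012},{"ax": 0,"ay": 0,"az": 0,"dx": 0.014,"dy": 0,"dz": 0,"jaw": 0.012},{"ax": 0,"ay": 0,"az": 0,"dx": 0.02,"dy": 0,"dz": 0,"jaw": 0.012},{"ax": 0,"ay": 0,"az": 0,"dx": 0.025,"dy": 0,"dz": 0,"jaw": 0.012},{"ax": 0,"ay": 0,"az": 0,"dx": 0.028,"dy": 0,"dz": 0,"jaw": 0.012},{"ax": 0,"ay": 0,"az": 0,"dx": 0.03,"dy": 0,"dz": 0,"jaw": 0.012},{"ax": 0,"ay": 0,"az": 0,"dx": 0.03,"dy": 0,"dz": 0,"jaw": 0.012}]'

```text
time_s: 23.42
position: [0.5429, 0.2764, 0.1409]
tool_rot: [-1.215, 1.206, 1.216]
contact_force: [-1.2, 0.2, -5.1]
opening: 0.195
```

```bash
python3 - <<'E'
from h import *
st(); plan(.5423,.2775,.1127,90.4)
for n in('wrist','scene'):
    im,d,K,T=snap(n); np.savez('s13%s.npz'%n,im=im,d=d,K=K,T=T); i=im.astype(int); P=cloud(d,K,T); near=np.hypot(P[...,0]-.54,P[...,1]-.277)<.13
    for nm,mm in (('red',red(i)&(P[...,2]>.08)),('rim',(P[...,2]>.066)&(P[...,2]<.079))):
        q=P[mm&near]; 
        if len(q)>50: print(n,nm,len(q),q[:,:2].min(0).round(4),q[:,:2].max(0).round(4),circ(q[:,:2]))
    A=P[red(i)&near&(P[...,2]>.08)]; print('plane',np.linalg.lstsq(np.c_[A[:,:2]-A[:,:2].mean(0),np.ones(len(A))],A[:,2],rcond=None)[0].round(4))
E
```

```text
t 23.42 pos [0.5429 0.2764 0.1409] zyaw 90.47 xax [-8.e-04 -3.e-04 -1.e+00] F [-1.2  0.2 -5.1] op 17.7 q6 -1.13
d [0.0282 0.0006 0.0011] a [ 0.001 -0.    -0.001]
wrist red 46707 [0.4431 0.1794] [0.6241 0.3751] (array([0.52665179, 0.27710598]), np.float64(0.06437955464808526))
plane [ 0.0056 -0.0025  0.1114]
scene red 2709 [0.4486 0.1793] [0.6414 0.3762] (array([0.5464583 , 0.27714424]), np.float64(0.0703447087669852))
scene rim 127 [0.5542 0.1912] [0.6316 0.3175] (array([0.54249641, 0.27807458]), np.float64(0.08661502069878757))
plane [-0.0039 -0.0068  0.1092]
```

move_arm --grip_force 40 --targets '[{"ax": 0,"ay": 0,"az": 0,"dx": 0.002,"dy": 0.0005,"dz": 0.001,"jaw": 0.012},{"ax": 0,"ay": 0,"az": 0,"dx": 0.006,"dy": 0.0005,"dz": 0.001,"jaw": 0.012},{"ax": 0,"ay": 0,"az": 0,"dx": 0.01,"dy": 0.0005,"dz": 0.001,"jaw": 0.012},{"ax": 0,"ay": 0,"az": 0,"dx": 0.014,"dy": 0.0005,"dz": 0.001,"jaw": 0.012},{"ax": 0,"ay": 0,"az": 0,"dx": 0.018,"dy": 0.0005,"dz": 0.001,"jaw": 0.012},{"ax": 0,"ay": 0,"az": 0,"dx": 0.021,"dy": 0.0005,"dz": 0.001,"jaw": 0.012},{"ax": 0,"ay": 0,"az": 0,"dx": 0.023,"dy": 0.0005,"dz": 0.001,"jaw": 0.012},{"ax": 0,"ay": 0,"az": 0,"dx": 0.024,"dy": 0.0005,"dz": 0.001,"jaw": 0.012}]'

```text
time_s: 24.18
position: [0.5425, 0.2774, 0.1169]
tool_rot: [-1.215, 1.206, 1.216]
contact_force: [-0.6, 1.1, -5.2]
opening: 0.193
```

move_arm --grip_force 40 --targets '[{"ax": 0,"ay": 0,"az": 0,"dx": 0.0006,"dy": 0,"dz": 0,"jaw": 0.012},{"ax": 0,"ay": 0,"az": 0,"dx": 0.0012,"dy": 0,"dz": 0,"jaw": 0.012},{"ax": 0,"ay": 0,"az": 0,"dx": 0.0018,"dy": 0,"dz": 0,"jaw": 0.012},{"ax": 0,"ay": 0,"az": 0,"dx": 0.0024,"dy": 0,"dz": 0,"jaw": 0.012},{"ax": 0,"ay": 0,"az": 0,"dx": 0.003,"dy": 0,"dz": 0,"jaw": 0.012},{"ax": 0,"ay": 0,"az": 0,"dx": 0.0034,"dy": 0,"dz": 0,"jaw": 0.012},{"ax": 0,"ay": 0,"az": 0,"dx": 0.0034,"dy": 0,"dz": 0,"jaw": 0.012},{"ax": 0,"ay": 0,"az": 0,"dx": 0.0034,"dy": 0,"dz": 0,"jaw": 0.012}]'

```text
time_s: 24.85
position: [0.5426, 0.2776, 0.1141]
tool_rot: [-1.215, 1.205, 1.215]
contact_force: [-0.3, -0.1, -4.3]
opening: 0.196
```

```bash
python3 - <<'E'
from h import *
st()
E
```

```text
t 24.85 pos [0.5426 0.2776 0.1141] zyaw 90.47 xax [-0.e+00  1.e-04 -1.e+00] F [-0.3 -0.1 -4.3] op 17.9 q6 -1.13
```

Still hanging at 4.3 N. I'll lower another 2 mm gently.

move_arm --grip_force 40 --targets '[{"ax": 0,"ay": 0,"az": 0,"dx": 0.0004,"dy": 0,"dz": 0,"jaw": 0.012},{"ax": 0,"ay": 0,"az": 0,"dx": 0.0008,"dy": 0,"dz": 0,"jaw": 0.012},{"ax": 0,"ay": 0,"az": 0,"dx": 0.0011,"dy": 0,"dz": 0,"jaw": 0.012},{"ax": 0,"ay": 0,"az": 0,"dx": 0.0014,"dy": 0,"dz": 0,"jaw": 0.012},{"ax": 0,"ay": 0,"az": 0,"dx": 0.0016,"dy": 0,"dz": 0,"jaw": 0.012},{"ax": 0,"ay": 0,"az": 0,"dx": 0.0018,"dy": 0,"dz": 0,"jaw": 0.012},{"ax": 0,"ay": 0,"az": 0,"dx": 0.0018,"dy": 0,"dz": 0,"jaw": 0.012},{"ax": 0,"ay": 0,"az": 0,"dx": 0.0018,"dy": 0,"dz": 0,"jaw": 0.012}]'

```text
time_s: 25.52
position: [0.5425, 0.2775, 0.1128]
tool_rot: [-1.215, 1.205, 1.215]
contact_force: [-2.6, -0.1, 1.9]
opening: 0.191
```

```bash
python3 - <<'E'
from h import *
st(); im,d,K,T=snap('wrist'); np.savez('w14.npz',im=im,d=d,K=K,T=T); i=im.astype(int); P=cloud(d,K,T)
A=P[red(i)&(P[...,2]>.06)&(np.hypot(P[...,0]-.54,P[...,1]-.277)<.095)]; print('plane',np.linalg.lstsq(np.c_[A[:,:2]-A[:,:2].mean(0),np.ones(len(A))],A[:,2],rcond=None)[0].round(4),np.median(A[:,2]))
E
```

```text
t 25.52 pos [0.5425 0.2775 0.1128] zyaw 90.47 xax [ 2.e-04  2.e-04 -1.e+00] F [-2.6 -0.1  1.9] op 17.4 q6 -1.13
plane [0.0097 0.0002 0.0833] 0.0800544491896634
```

The load has reversed to +1.9 N and the plate is at 80.05 mm (80 expected), so the lids are seated. Release and rise.

move_arm --grip_force 40 --targets '[{"ax": 0,"ay": 0,"az": 0,"dx": 0,"dy": 0,"dz": 0,"jaw": 0.02},{"ax": 0,"ay": 0,"az": 0,"dx": 0,"dy": 0,"dz": 0,"jaw": 0.024},{"ax": 0,"ay": 0,"az": 0,"dx": 0,"dy": 0,"dz": 0,"jaw": 0.03},{"ax": 0,"ay": 0,"az": 0,"dx": 0,"dy": 0,"dz": 0,"jaw": 0.036},{"ax": 0,"ay": 0,"az": 0,"dx": 0,"dy": 0,"dz": 0,"jaw": 0.04},{"ax": 0,"ay": 0,"az": 0,"dx": -0.005,"dy": 0,"dz": 0,"jaw": 0.04},{"ax": 0,"ay": 0,"az": 0,"dx": -0.015,"dy": 0,"dz": 0,"jaw": 0.04},{"ax": 0,"ay": 0,"az": 0,"dx": -0.035,"dy": 0,"dz": 0,"jaw": 0.04}]'

```text
time_s: 26.23
position: [0.5415, 0.277, 0.1462]
tool_rot: [-1.215, 1.21, 1.217]
contact_force: [0.5, 0.0, 0.2]
opening: 0.44
```

move_arm --grip_force 40 --targets '[{"ax": 0,"ay": 0,"az": 0,"dx": -0.025,"dy": 0,"dz": 0,"jaw": 0.05},{"ax": 0,"ay": 0,"az": 0,"dx": -0.055,"dy": 0,"dz": 0,"jaw": 0.06},{"ax": 0,"ay": 0,"az": 0,"dx": -0.085,"dy": 0,"dz": 0,"jaw": 0.07},{"ax": -0.05,"ay": 0,"az": 0,"dx": -0.105,"dy": -0.004,"dz": 0,"jaw": 0.07},{"ax": -0.12,"ay": 0,"az": 0,"dx": -0.115,"dy": -0.008,"dz": 0,"jaw": 0.07},{"ax": -0.18,"ay": 0,"az": 0,"dx": -0.115,"dy": -0.01,"dz": 0,"jaw": 0.07},{"ax": -0.217,"ay": 0,"az": 0,"dx": -0.115,"dy": -0.01,"dz": 0,"jaw": 0.07},{"ax": -0.217,"ay": 0,"az": 0,"dx": -0.115,"dy": -0.01,"dz": 0,"jaw": 0.07}]'

```text
time_s: 26.9
position: [0.5529, 0.2777, 0.2636]
tool_rot: [-1.374, 1.092, 1.372]
contact_force: [-1.4, 0.1, -0.5]
opening: 0.768
```

```bash
python3 - <<'E'
from h import *
st(); im,d,K,T=snap('wrist','w15.png'); np.savez('w15.npz',im=im,d=d,K=K,T=T); i=im.astype(int); P=cloud(d,K,T)
A=P[red(i)&(P[...,2]>.07)&(P[...,2]<.09)]; print('plate',len(A),np.linalg.lstsq(np.c_[A[:,:2]-A[:,:2].mean(0),np.ones(len(A))],A[:,2],rcond=None)[0].round(4),np.median(A[:,2]))
print('knob',topface(d,K,T,(.542,.2775),.05,.136,.15))
c=topface(d,K,T,(.542,.2775),.05,.098,.109); print('collar',c)
plan(c[0]/1e3,c[1]/1e3,.085,c[4]+90)
im,d,K,T=snap('top','top2.png')
E
```

```text
t 26.9 pos [0.5529 0.2777 0.2636] zyaw 102.93 xax [ 1.7e-03  9.0e-04 -1.0e+00] F [-1.4  0.1 -0.5] op 70.1 q6 -1.35
plate 24451 [ 0.0002 -0.0004  0.0801] 0.08004474105533081
knob [5.415e+02 2.768e+02 1.830e+01 1.800e+01 5.000e-01 1.400e+02]
collar [541.  278.2  46.3  46.1  11.9 103.9]
d [0.1782 0.0115 0.0031] a [0.017 0.    0.001]
```

View pics/w15.png

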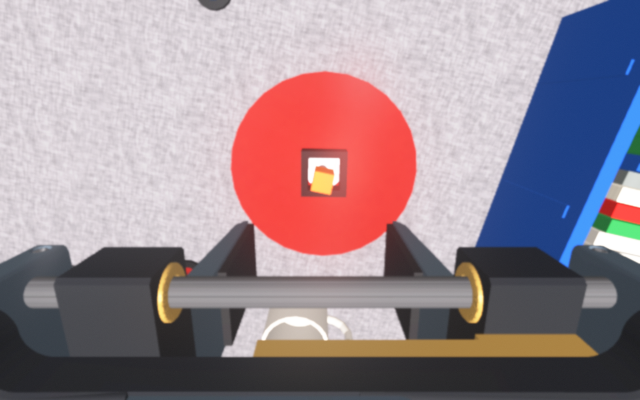

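The lids are nested on the tin, with the plate level at 80.0 mm and the knob top at 140.0. The picture shows the collar at (324,173), square with the gripper. Now descend on the collar.

```bash
python3 -c "
from h import *
plan(.542,.2788,.087,101.9)"
```

```text
d [0.1759 0.0102 0.0035] a [0.016 0.    0.001]
```

move_arm --grip_force 30 --targets '[{"ax": 0.016,"ay": 0,"az": 0,"dx": 0.01,"dy": 0.0102,"dz": 0.0035,"jaw": 0.07},{"ax": 0.016,"ay": 0,"az": 0,"dx": 0.035,"dy": 0.0102,"dz": 0.0035,"jaw": 0.07},{"ax": 0.016,"ay": 0,"az": 0,"dx": 0.06,"dy": 0.0102,"dz": 0.0035,"jaw": 0.07},{"ax": 0.016,"ay": 0,"az": 0,"dx": 0.085,"dy": 0.0102,"dz": 0.0035,"jaw": 0.07},{"ax": 0.016,"ay": 0,"az": 0,"dx": 0.105,"dy": 0.0102,"dz": 0.0035,"jaw": 0.07},{"ax": 0.016,"ay": 0,"az": 0,"dx": 0.12,"dy": 0.0102,"dz": 0.0035,"jaw": 0.068},{"ax": 0.016,"ay": 0,"az": 0,"dx": 0.13,"dy": 0.0102,"dz": 0.0035,"jaw": 0.066},{"ax": 0.016,"ay": 0,"az": 0,"dx": 0.135,"dy": 0.0102,"dz": 0.0035,"jaw": 0.066}]'

```text
time_s: 27.67
position: [0.5413, 0.2785, 0.1259]
tool_rot: [-1.361, 1.105, 1.363]
contact_force: [0.3, -0.2, 0.9]
opening: 0.727
```

```bash
python3 - <<'E'
from h import *
st(); plan(.542,.2788,.087,101.9)
E
```

```text
t 27.67 pos [0.5413 0.2785 0.1259] zyaw 101.96 xax [-0.002 -0.001 -1.   ] F [ 0.3 -0.2  0.9] op 66.3 q6 -1.32
d [ 0.0389 -0.0009  0.0002] a [ 0.001 -0.001 -0.002]
```

move_arm --grip_force 30 --targets '[{"ax": 0,"ay": 0,"az": 0,"dx": 0.006,"dy": 0,"dz": 0,"jaw": 0.064},{"ax": 0,"ay": 0,"az": 0,"dx": 0.014,"dy": 0,"dz": 0,"jaw": 0.062},{"ax": 0,"ay": 0,"az": 0,"dx": 0.022,"dy": 0,"dz": 0,"jaw": 0.06},{"ax": 0,"ay": 0,"az": 0,"dx": 0.029,"dy": 0,"dz": 0,"jaw": 0.06},{"ax": 0,"ay": 0,"az": 0,"dx": 0.034,"dy": 0,"dz": 0,"jaw": 0.06},{"ax": 0,"ay": 0,"az": 0,"dx": 0.037,"dy": 0,"dz": 0,"jaw": 0.058},{"ax": 0,"ay": 0,"az": 0,"dx": 0.0385,"dy": 0,"dz": 0,"jaw": 0.056},{"ax": 0,"ay": 0,"az": 0,"dx": 0.039,"dy": 0,"dz": 0,"jaw": 0.054}]'

```text
time_s: 28.33
position: [0.5419, 0.2788, 0.0881]
tool_rot: [-1.361, 1.103, 1.362]
contact_force: [-0.0, -0.5, 0.0]
opening: 0.594
```

move_arm --grip_force 30 --targets '[{"ax": 0,"ay": 0,"az": 0,"dx": 0,"dy": 0,"dz": 0,"jaw": 0.051},{"ax": 0,"ay": 0,"az": 0,"dx": 0,"dy": 0,"dz": 0,"jaw": 0.049},{"ax": 0,"ay": 0,"az": 0,"dx": 0,"dy": 0,"dz": 0,"jaw": 0.047},{"ax": 0,"ay": 0,"az": 0,"dx": 0,"dy": 0,"dz": 0,"jaw": 0.045},{"ax": 0,"ay": 0,"az": 0,"dx": 0,"dy": 0,"dz": 0,"jaw": 0.04},{"ax": 0,"ay": 0,"az": 0,"dx": 0,"dy": 0,"dz": 0,"jaw": 0.04},{"ax": 0,"ay": 0,"az": 0,"dx": 0,"dy": 0,"dz": 0,"jaw": 0.04},{"ax": 0,"ay": 0,"az": 0,"dx": 0,"dy": 0,"dz": 0,"jaw": 0.04}]'

```text
time_s: 29.0
position: [0.5421, 0.2789, 0.0886]
tool_rot: [-1.362, 1.102, 1.361]
contact_force: [-0.2, 0.3, 1.8]
opening: 0.506
```

```bash
python3 - <<'E'
from h import *
st(); im,d,K,T=snap('wrist'); np.savez('w16.npz',im=im,d=d,K=K,T=T); print('knob',topface(d,K,T,(.542,.2775),.05,.136,.15))
E
```

```text
t 29.0 pos [0.5421 0.2789 0.0886] zyaw 101.98 xax [ 7.e-04  5.e-04 -1.e+00] F [-0.2  0.3  1.8] op 46.1 q6 -1.32
knob [546.2 277.   18.    9.6 -88.1 140. ]
```

move_arm --grip_force 30 --targets '[{"ax": 0,"ay": 0,"az": 0,"dx": -0.0005,"dy": 0,"dz": 0,"jaw": 0.04},{"ax": 0,"ay": 0,"az": 0,"dx": -0.0015,"dy": 0,"dz": 0,"jaw": 0.04},{"ax": 0,"ay": 0,"az": 0,"dx": -0.003,"dy": 0,"dz": 0,"jaw": 0.04},{"ax": 0,"ay": 0,"az": 0,"dx": -0.005,"dy": 0,"dz": 0,"jaw": 0.04},{"ax": 0,"ay": 0,"az": 0,"dx": -0.0075,"dy": 0,"dz": 0,"jaw": 0.04},{"ax": 0,"ay": 0,"az": 0,"dx": -0.0105,"dy": 0,"dz": 0,"jaw": 0.04},{"ax": 0,"ay": 0,"az": 0,"dx": -0.0135,"dy": 0,"dz": 0,"jaw": 0.04},{"ax": 0,"ay": 0,"az": 0,"dx": -0.0165,"dy": 0,"dz": 0,"jaw": 0.04}]'

```text
time_s: 29.72
position: [0.542, 0.2788, 0.1052]
tool_rot: [-1.362, 1.103, 1.361]
contact_force: [-1.0, -0.1, -1.0]
opening: 0.501
```

```bash
python3 - <<'E'
from h import *
st(); plan(.5421,.2789,.174,101.98)
im,d,K,T=snap('scene'); i=im.astype(int); P=cloud(d,K,T); near=np.hypot(P[...,0]-.54,P[...,1]-.277)<.105
for n,m in (('red',red(i)),('any',d>0)):
    h=np.histogram(P[near&m][:,2],bins=np.arange(.05,.2,.01)); print(n,h[0])
E
```

```text
t 29.72 pos [0.542  0.2788 0.1052] zyaw 101.99 xax [ 3.e-04  2.e-04 -1.e+00] F [-1.  -0.1 -1. ] op 45.7 q6 -1.32
d [-0.0688 -0.0002  0.0001] a [0. 0. 0.]
red [   0    0    0    9 2235   55   12   14   24    2    0    0    0    9
    3]
any [ 119   48   18  166 2320  108  120   97   73   47   42   23   11   76
  197]
```

move_arm --grip_force 30 --targets '[{"ax": 0,"ay": 0,"az": 0,"dx": -0.003,"dy": 0,"dz": 0,"jaw": 0.04},{"ax": 0,"ay": 0,"az": 0,"dx": -0.007,"dy": 0,"dz": 0,"jaw": 0.04},{"ax": 0,"ay": 0,"az": 0,"dx": -0.012,"dy": 0,"dz": 0,"jaw": 0.04},{"ax": 0,"ay": 0,"az": 0,"dx": -0.018,"dy": 0,"dz": 0,"jaw": 0.04},{"ax": 0,"ay": 0,"az": 0,"dx": -0.024,"dy": 0,"dz": 0,"jaw": 0.04},{"ax": 0,"ay": 0,"az": 0,"dx": -0.03,"dy": 0,"dz": 0,"jaw": 0.04},{"ax": 0,"ay": 0,"az": 0,"dx": -0.036,"dy": 0,"dz": 0,"jaw": 0.04},{"ax": 0,"ay": 0,"az": 0,"dx": -0.042,"dy": 0,"dz": 0,"jaw": 0.04}]'

```text
time_s: 30.43
position: [0.542, 0.2788, 0.1475]
tool_rot: [-1.362, 1.103, 1.361]
contact_force: [0.1, -0.2, -1.1]
opening: 0.502
```

move_arm --grip_force 30 --targets '[{"ax": 0,"ay": 0,"az": 0,"dx": -0.006,"dy": 0,"dz": 0,"jaw": 0.04},{"ax": 0,"ay": 0,"az": 0,"dx": -0.012,"dy": 0,"dz": 0,"jaw": 0.04},{"ax": 0,"ay": 0,"az": 0,"dx": -0.018,"dy": 0,"dz": 0,"jaw": 0.04},{"ax": 0,"ay": 0,"az": 0,"dx": -0.023,"dy": 0,"dz": 0,"jaw": 0.04},{"ax": 0,"ay": 0,"az": 0,"dx": -0.027,"dy": 0,"dz": 0,"jaw": 0.04},{"ax": 0,"ay": 0,"az": 0,"dx": -0.029,"dy": 0,"dz": 0,"jaw": 0.04},{"ax": 0,"ay": 0,"az": 0,"dx": -0.03,"dy": 0,"dz": 0,"jaw": 0.04},{"ax": 0,"ay": 0,"az": 0,"dx": -0.03,"dy": 0,"dz": 0,"jaw": 0.04}]'

```text
time_s: 31.1
position: [0.5419, 0.2788, 0.1768]
tool_rot: [-1.362, 1.103, 1.362]
contact_force: [-0.3, -0.1, -2.3]
opening: 0.504
```

```bash
python3 - <<'E'
from h import *
st()
for n in('wrist','scene'):
    im,d,K,T=snap(n,'f_%s.png'%n); i=im.astype(int); P=cloud(d,K,T); near=np.hypot(P[...,0]-.54,P[...,1]-.277)<.1
    A=P[red(i)&near&(P[...,2]>.15)&(P[...,2]<.18)]; print(n,'plate',len(A),np.linalg.lstsq(np.c_[A[:,:2]-A[:,:2].mean(0),np.ones(len(A))],A[:,2],rcond=None)[0].round(4),np.median(A[:,2]))
cv2.imwrite('pics/fin.png',cv2.resize(im[80:280,330:580],None,fx=3,fy=3)[:,:,::-1])
E
```

```text
t 31.1 pos [0.5419 0.2788 0.1768] zyaw 101.98 xax [ 1.e-04  1.e-04 -1.e+00] F [-0.3 -0.1 -2.3] op 46.0 q6 -1.32
wrist plate 52083 [ 0.0005 -0.0005  0.1683] 0.1682523059635285
scene plate 2500 [ 0.0015 -0.0013  0.1671] 0.1671216385571649
```

View pics/fin.png

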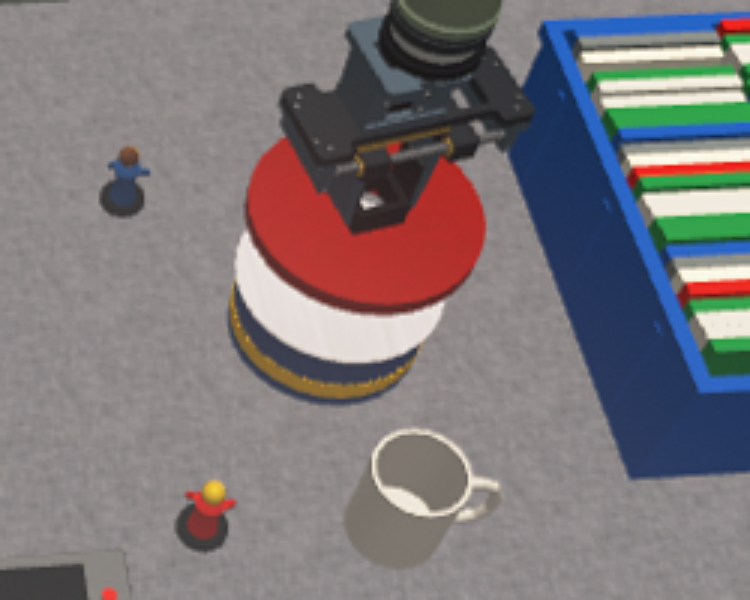

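The red lid is held level, and the aluminium lid lies on the tin below it (around (340,300) in the crop). One numeric check of the inner lid and tin, then hand in.

```bash
python3 - <<'E'
from h import *
for n in ('scene','top'):
    im,d,K,T=snap(n); i=im.astype(int); P=cloud(d,K,T)
    m=(np.hypot(P[...,0]-.542,P[...,1]-.2775)<.09)&(i.min(-1)>130)&(P[...,2]>.06)&(P[...,2]<.1); A=P[m]
    if len(A)>30: print(n,len(A),np.linalg.lstsq(np.c_[A[:,:2]-A[:,:2].mean(0),np.ones(len(A))],A[:,2],rcond=None)[0].round(4))
st(); print(arm.hand_in())
E
```

```text
scene 1055 [ 0.0016 -0.0018  0.0761]
top 260 [-0.0032 -0.0002  0.0768]
t 31.3 pos [0.5417 0.2787 0.1764] zyaw 101.99 xax [-6.e-04 -2.e-04 -1.e+00] F [-0.7 -0.1 -1.9] op 45.9 q6 -1.32
the job is handed in; nothing more can be done
None
```

The tin is packed as asked and the job was handed in at 31.3 s, with the red outer lid still held above the knob.

- **Stack:** I placed case_a, then case_b on case_base. The column's top measured (543.8, 275.5) mm, yaw -27.8°, 57 mm high. That is within about 0.5 mm of the base.
- **Lids:** I carried the pair over by the knob and lowered it until the load left the gripper. After release the outer plate was level at 80.0 mm and the knob top at 140.0 mm, both as expected for a full seat.
- **Outer lid:** It is gripped by the collar and raised 88 mm. The plate is level at 168 mm, so the skirt's lower edge is at about 152 mm, roughly 12 mm above the knob.
- **Inner lid:** Its flange is flat at 76–77 mm (77 expected), so it is still seated. The tin's rim centre read the same before and after the stacking. I did not re-measure the tin at the end.
- **Bystanders:** None were touched that I know of. In the last picture the blue and red figurines and the mug look undisturbed. The bystanders outside that crop were not re-checked.

The cameras disagreed with each other by 1–3 mm in absolute position. I placed the cases by comparing edges within single wrist pictures. For the lids I corrected the wrist readings by about 1 mm.

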